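# Hang the calibration plate by way of the sloping rest

## Task

Put the calibration plate away: lay it on the sloping rest, graduated face up and hole end uppermost, slide it fully home into the rest's corner, against both ledge and fence, and let go of it there. Then take it up again and hang it by its hole on the middle hook of the rail, graduated face outward, leaving the other loose things on the bench where they are.

Things in the scene. Friction and masses are not known exactly. Their poses are not given: they have to be found in the camera images.
- plate_center (a point): Centre, half-way up, of the loose calibration plate: rigid aluminium, 130 mm long (its x), 66 mm wide (its y), 8 mm thick (its z), about 0.2 kg. Its +z face carries a white field with a black scale, dots and a red-ringed cross; the other face is bare metal. It starts flat, graduated face up, on a blue mat, 200 x 170 x 2 mm.
- plate_hole (a point): Centre of the plate's round hanging hole, 18 mm across, right through the plate, on its middle line: 47 mm from the plate's centre towards its +x end and 18 mm from that end. Axes as plate_center.
- rest_corner (a point): Corner of the fixed sloping locating rest, where slope, ledge and fence meet, 48 mm above the bench. Axes: x up the slope (45 degrees), y along the ledge away from the fence, z square out of the slope. The flat steel slope is 85 mm long (x), 130 mm wide (y), 6 mm thick. A ledge along its whole foot (x = 0) and a fence up its y = 0 side (75 mm long) stand 10 mm above it.
- rest_home (a point): Where the plate's centre is when the plate is fully home on the rest, hole end up: x 65, y 33, z 4 mm from rest_corner, same axes, parallel to the plate's. The plate's upper 45 mm then stand clear beyond the slope's upper edge, open behind. Released on the slope, a plate slides down to the ledge by itself but must be pushed along to the fence. The rest's base is 150 x 142 mm.
- hook_seat (a point): Middle of the straight part of the middle one of three steel hooks on the fixed rail, on the wire's centre line, 225 mm above the bench. Axes: the hook points outward along -x; z is up. Wire 6 mm thick, level from the cross bar (40 mm behind this point, its top 11 mm above the wire's centre) to 30 mm in front of it. The other hooks are 95 mm to either side (y).
- hook_tip (a point): End of the middle hook: the wire's last 11 mm bend upward, ending 41 mm in front of hook_seat (-x) and 6.5 mm higher. Axes as hook_seat. The rail stands on a base 290 mm long (y), 130 mm wide and 10 mm thick; its two posts, 20 mm square, stand 130 mm to either side of the hook (y) and are 239 mm tall; the cross bar joins their tops.
- objective_can: Bystander: loose black objective canister, 38 mm across, 58 mm tall; origin at its foot.
- oil_bottle: Bystander: loose amber bottle, 32 mm across, 75 mm tall; origin at its foot.
- dish: Bystander: loose blue dish, 86 mm across, 14 mm tall; origin at its foot.
- stub: Bystander: loose steel sample mount, a disc 42 mm across, 24 mm tall; origin at its foot.
- slide_box: Bystander: loose blue slide box, 60 x 90 x 32 mm; origin at its foot.
- filter_cube: Bystander: loose black filter cube, 34 x 34 x 38 mm; origin at its foot.
- mouse: Bystander: loose black computer mouse, 105 x 58 x 31 mm; origin at its foot.
Things that resemble listed ones, but are neither listed nor needed, are in the scene too. What is shaped like the part that bears rest_corner but blue is not meant. What is shaped like the part that bears plate_center but pink is not meant.

How it is judged:
By the outcome, as a careful person would: the job done as asked, in the order asked, and still so for the second after the job is handed in, with the robot touching nothing.
It also fails if it takes over 72 s, if anything falls off the work surface, if the arm or the gripper's body presses on something with over 40 N, if the wrist force passes 120 N, or if a joint passes its speed limit or range.

## Robot

A 7-joint arm with a two-finger parallel gripper is mounted at the origin on the work surface. World frame = base frame: x ahead of the robot, y to its left, z up, the work surface at z = 0. Lengths are in m, angles in degrees, forces in N, time in s.
With the tool pointing down it reaches from about 0.35 to 0.9 m from the base axis. Payload 19.9 kg.
Tool frame: the origin (TCP) lies midway between the tips of the shut fingers; the grasp point (between the pads) lies 19 mm behind it; z points along the fingers, x is the direction in which the jaws open and shut, and the axes are right-handed (so a half turn about z gives the same grasp; the last joint's range is limited). The gripper opens to 94 mm and grips with 3 to 60 N. Pads are 16 mm wide; open, the fingers measure 119 mm over their backs; the gripper's body (75 mm by 177 mm) begins 78 mm behind the grasp point.
Start: joints at [73.883, 23.915, -0.59, 92.452, 0.269, 63.638, -3.037], TCP at [0.148, -0.607, 0.205] pointing down, gripper open.
Joint ranges: [-161.28, 161.28], [-22.2, 115.67], [-73.04, 71.86], [3.21, 147.25], [-68.34, 248.33], [10.77, 114.83], [-161.83, 161.83]. Speed limits (degrees/s): [108.29, 108.29, 136.94, 136.94, 172.46, 172.46, 172.46].

## Interface

Orientations are given as [roll, pitch, yaw] about the fixed x, y, z axes, in that order (R = Rz(yaw) Ry(pitch) Rx(roll)).
In Python, from plant import bot gives the robot as it stands. The module is installed in compiled form; this text tells all that it offers.
- The arm moves only by the tool step_arm, never from a script. Its argument "moves" is a list of rows, each an object with "delta_pos": the shift along the tool's x, y, z in m, a list of three; "roll": the turn about the tool's z in rad. A call has 1 to 8 rows; each row shifts and turns the commanded pose from where the row before left it, along the tool's axes as they then stand; what a row does not reach is not made up. A row lasts 1/8 s, in which the tool goes at most 62.5 mm and 10.7 degrees, less where a joint would pass 70% of its speed; a pose out of reach is approached as far as the arm can. A call with a gripper value outside its range is refused whole. "grip" is the closure in counts, from 0 (fully open) to 255 (shut), set as the call begins (left out, the last holds). The fingers move at their own pace and stop on an object; "newtons" is the grip in N (left out, the last holds). Time passes only in rows, so rows that do not move let the fingers close. It gives the time, the measured TCP pose, the force and the opening at its end, in the units of the state.
- bot.get_obs(): the state, without advancing time (a new reading comes with each control period).
- bot.camera(name): name is "side" or "top" or "wrist"; returns a dict with "pixels" (420x560x3 uint8, red, green, blue), "range_z" (420x560 float32, m along the optical axis (not along the pixel's ray), 0 where there is no reading), "intrinsics" (3x3 intrinsics, pixels), "D" ([k1, k2, p1, p2, k3] as OpenCV has them; the pictures are not rectified), "eye" and "attitude" of the camera in the world. Camera axes: x right, y down, z forward; pixel columns grow to the right and rows downward; lengths in m; the calibration is good to about 2 mm. A picture is of the moment at which its call begins.
- bot.finish_job(): hands the job in, once; it reports no verdict.
The state is a dict: "time": time; "qpos": joint angles; "joint_velocities": joint speeds; "effort": joint torques, N m; "tcp_pos": TCP position; "tool_rot": TCP orientation; "wrist_force": force on the tool from outside, world axes, zero at the start; "wrist_torque": the same for the moment, N m; "grip_width": opening from 0.0 (shut) to 1.0 (fully open).
Only numpy, scipy, OpenCV 4.12 (cv2) and the standard library are available. Lean on these libraries where they do the work, as an engineer would, in place of code of your own. Each camera call takes 0.05 s, during which the arm holds its last target.

## Working session

There is one attempt and no reset: what is moved stays moved. The work goes in short steps, Python scripts to look and compute and a tool call to move; the robot and the scene stay as the last step left them, time stands still between calls to the robot, and variables do not carry over. Pictures are saved under pics/ and viewed, and the job is handed in when it is done.

Besides the shell and the picture viewer there is one more tool, called after "Emit:" in YAML: its name, and indented under it one key for each argument. step_arm: Moves the arm, as the interface text tells. Its arguments: {"type":"object","properties":{"moves":{"type":"array"},"grip":{"type":"number"},"newtons":{"type":"number"}},"required":["moves"]}

```bash
ls; mkdir -p pics; python3 - <<'E'
from plant import bot
import cv2,numpy as np
o=bot.get_obs()
print(o)
for n in ["side","top","wrist"]:
    c=bot.camera(n)
    np.savez(f"pics/{n}0.npz",**{k:np.array(v) for k,v in c.items()})
    cv2.imwrite(f"pics/{n}0.png",c["pixels"][:,:,::-1])
    print(n,c["intrinsics"],c["D"],c["eye"],c["attitude"])
E
```

```text
pics
{'time': 0.0, 'qpos': array([73.88364008, 23.94913165, -0.58946395, 92.4839944 ,  0.26986187,
       63.63941649, -3.03640597]), 'joint_velocities': array([ 0.00641533,  0.06658536, -0.01456589,  0.05409382,  0.01351756,
       -0.00324713, -0.00311008]), 'effort': array([ 4.08722635e-04, -8.51255107e+01,  6.38323054e-01, -4.25986183e+01,
       -4.88993665e-02,  1.87460775e-02,  9.82327674e-05]), 'tcp_pos': array([ 0.14831968, -0.6067607 ,  0.20482469]), 'tool_rot': array([ 1.79993857e+02,  7.09435060e-02, -7.62612087e+01]), 'wrist_force': array([-0.31219715, -0.66330927, -0.1763343 ]), 'wrist_torque': array([-0.036702  ,  0.01952114,  0.02350053]), 'grip_width': 1.00155756532627}
side [[502.63680155   0.         281.76526547]
 [  0.         502.63680155 207.56040724]
 [  0.           0.           1.        ]] [0.04441473 0.         0.         0.         0.        ] [0.289612   0.69003536 1.2074599 ] [-141.93043098    0.42070964 -158.91086655]
top [[504.63357673   0.         279.92535805]
 [  0.         504.63357673 224.73802737]
 [  0.           0.           1.        ]] [0.03476718 0.         0.         0.         0.        ] [ 0.27770365 -0.08508175  1.73564234] [-1.69510998e+02 -9.37404356e-02 -8.91278373e+01]
wrist [[370.97771507   0.         278.32737377]
 [  0.         370.97771507 210.09050713]
 [  0.           0.           1.        ]] [-0.10086538  0.          0.          0.          0.        ] [ 0.22434202 -0.58798974  0.38404741] [ 1.64288423e+02  2.48828516e-02 -7.63129359e+01]
```

View pics/side0.png

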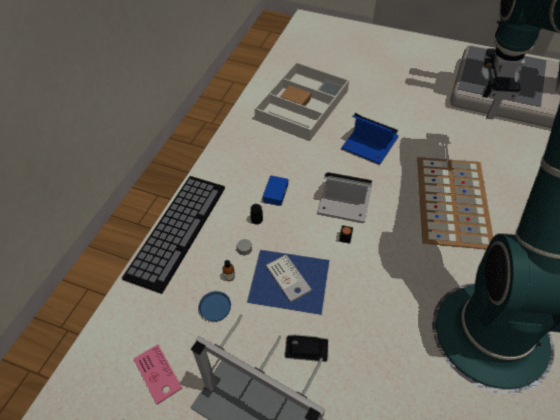

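View pics/top0.png

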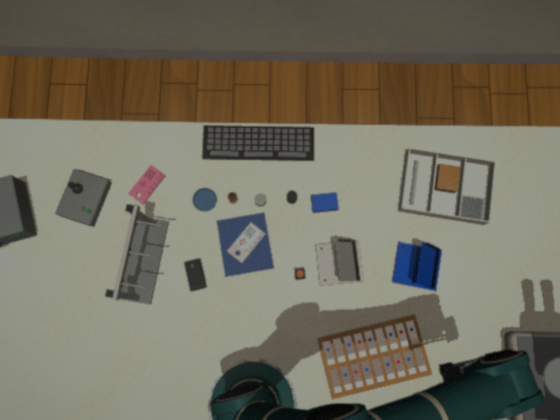

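View pics/wrist0.png

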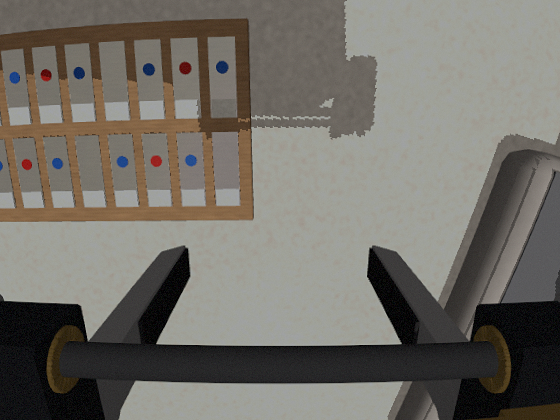

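```bash
cat > h.py <<'E'
import numpy as np,cv2
from scipy.spatial.transform import Rotation as R
def load(n): return dict(np.load(f"pics/{n}.npz"))
def snap(n,tag):
    from plant import bot
    c=bot.camera(n); c={k:np.array(v) for k,v in c.items()}
    np.savez(f"pics/{n}{tag}.npz",**c); cv2.imwrite(f"pics/{n}{tag}.png",c["pixels"][:,:,::-1]); return c
def rot(c): return R.from_euler('xyz',c["attitude"],degrees=True).as_matrix()
def ray(c,uv):
    p=cv2.undistortPoints(np.array(uv,float).reshape(-1,1,2),c["intrinsics"],c["D"]).reshape(-1,2)
    return np.c_[p,np.ones(len(p))]@rot(c).T
def plane(c,uv,z):
    d=ray(c,uv); e=c["eye"]; return e+d*((z-e[2])/d[:,2])[:,None]
def depth(c,uv):
    uv=np.array(uv,float).reshape(-1,2); d=ray(c,uv)
    z=c["range_z"][np.round(uv[:,1]).astype(int),np.round(uv[:,0]).astype(int)]
    return c["eye"]+d*z[:,None]
def cloud(c):
    h,w=c["range_z"].shape; u,v=np.meshgrid(np.arange(w),np.arange(h))
    P=depth(c,np.c_[u.ravel(),v.ravel()]).reshape(h,w,3); P[c["range_z"]==0]=np.nan; return P
def proj(c,P):
    rr=rot(c).T; q,_=cv2.projectPoints(np.array(P,float).reshape(-1,1,3),cv2.Rodrigues(rr)[0],-rr@c["eye"],c["intrinsics"],c["D"]); return q.reshape(-1,2)
def crop(c,box,k,f):
    x0,y0,x1,y1=box; cv2.imwrite(f,cv2.resize(c["pixels"][y0:y1,x0:x1,::-1],None,fx=k,fy=k,interpolation=cv2.INTER_CUBIC))
E
python3 - <<'E'
from h import *
t=load("top0"); s=load("side0")
crop(t,(100,170,380,310),2.8,"pics/tc.png")
crop(s,(130,150,390,420),2.2,"pics/sc.png")
for n,c in(("t",t),("s",s)):
    P=cloud(c)
    uvs={"t":[(246,242),(340,260),(347,260),(326,262),(255,226),(225,240)],"s":[(288,277),(348,190),(343,210)]}[n]
    for u in uvs: print(n,u,P[u[1],u[0]].round(4))
E
```

```text
t (246, 242) [0.5343 0.033  0.0126]
t (340, 260) [ 0.4674 -0.2808  0.0962]
t (347, 260) [ 0.4709 -0.3072  0.0688]
t (326, 262) [ 0.4699 -0.2432  0.0085]
t (255, 226) [0.5915 0.0035 0.0093]
t (225, 240) [0.5412 0.1064 0.0063]
s (288, 277) [0.5321 0.0384 0.0133]
s (348, 190) [ 0.4601 -0.2754  0.0623]
s (343, 210) [ 0.4596 -0.2381  0.0105]
```

View pics/tc.png

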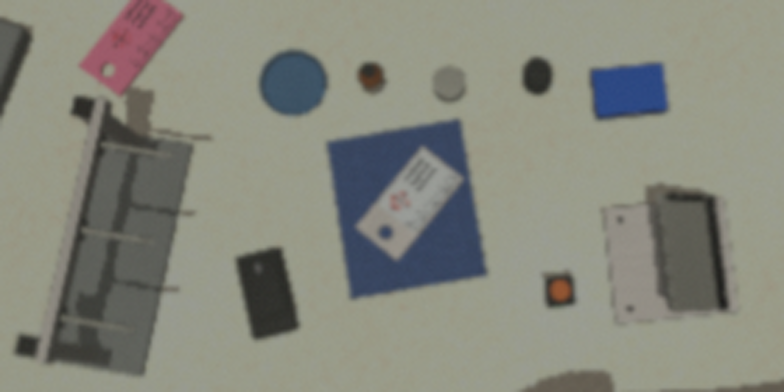

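View pics/sc.png

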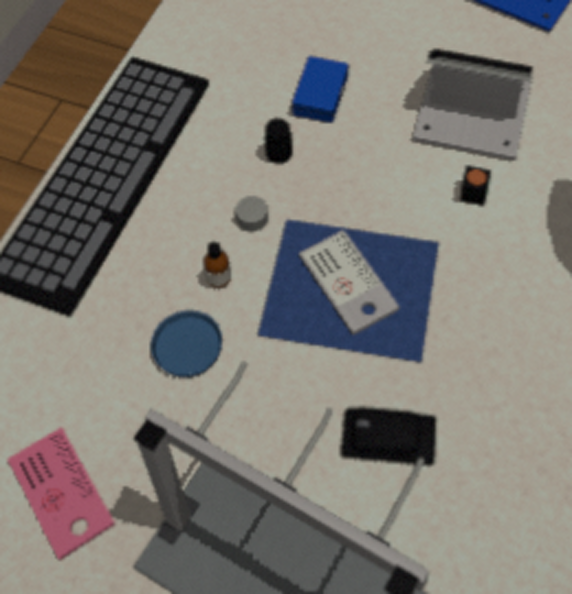

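```bash
python3 - <<'E'
from h import *
t=load("top0"); s=load("side0")
for n,c,seed in(("top",t,(246,242)),("side",s,(288,277))):
    hsv=cv2.cvtColor(c["pixels"],cv2.COLOR_RGB2HSV)
    P=plane(c,np.stack(np.meshgrid(np.arange(560),np.arange(420)),-1).reshape(-1,2),0.010).reshape(420,560,3)
    reg=np.hypot(P[...,0]-.535,P[...,1]-.035)<.085
    m=((reg)&~((hsv[...,0]>95)&(hsv[...,0]<130)&(hsv[...,1]>75))).astype(np.uint8)
    nb,l,st,ce=cv2.connectedComponentsWithStats(m); k=1+np.argmax(st[1:,4]); m=(l==k).astype(np.uint8)
    cs,hi=cv2.findContours(m,cv2.RETR_CCOMP,cv2.CHAIN_APPROX_NONE)
    o=max(cs,key=cv2.contourArea)
    W=plane(c,o.reshape(-1,2),0.010)[:,:2]
    r=cv2.minAreaRect((W*1000).astype(np.float32)); print(n,st[k,4],r)
    # hole: bluish inside
    fill=cv2.drawContours(np.zeros_like(m),[o],-1,1,-1)
    hole=cv2.erode(fill,np.ones((3,3)))&(1-m)
    nb,l,st,ce=cv2.connectedComponentsWithStats(hole)
    for i in range(1,nb):
        print(' hole',st[i,4],ce[i],plane(c,ce[i],0.006)[0,:2].round(4))
    P=cloud(c)
    # hook region
E
```

```text
top 873 ((527.734619140625, 16.338180541992188), (110.09607696533203, 147.7792205810547), 51.680755615234375)
 hole 4 [237.5 252.5] [0.4983 0.0618]
side 1188 ((526.7898559570312, 14.082160949707031), (114.29426574707031, 152.31588745117188), 52.29719924926758)
 hole 16 [297.  290.5] [0.4964 0.0646]
```

```bash
python3 - <<'E'
from h import *
t=load("top0"); s=load("side0")
for n,c in(("top",t),("side",s)):
    px=c["pixels"].astype(int)
    P=plane(c,np.stack(np.meshgrid(np.arange(560),np.arange(420)),-1).reshape(-1,2),0.010).reshape(420,560,3)
    reg=np.hypot(P[...,0]-.535,P[...,1]-.035)<.078
    m=(reg&(px[...,2]-px[...,0]<25)).astype(np.uint8)
    nb,l,st,ce=cv2.connectedComponentsWithStats(m,connectivity=4)
    k=l[242,246] if n=="top" else l[277,288]
    if k==0: k=1+np.argmax(st[1:,4])
    print(n,st[k]); m=(l==k).astype(np.uint8)
    o=max(cv2.findContours(m,cv2.RETR_CCOMP,cv2.CHAIN_APPROX_NONE)[0],key=cv2.contourArea)
    W=plane(c,o.reshape(-1,2),0.010)[:,:2]
    print(cv2.minAreaRect((W*1000).astype(np.float32)))
    im=c["pixels"][:,:,::-1].copy(); cv2.drawContours(im,[o],-1,(0,255,0),1)
    u,v=o.reshape(-1,2).mean(0).astype(int)
    cv2.imwrite(f"pics/pl_{n}.png",cv2.resize(im[v-40:v+40,u-40:u+40],None,fx=5,fy=5,interpolation=0))
E
```

```text
top [227 222  39  41 803]
((534.6499633789062, 33.64421463012695), (72.08252716064453, 136.4148406982422), 52.14760971069336)
side [ 266  253   46   49 1119]
((525.6976928710938, 23.28095245361328), (101.52156066894531, 139.19317626953125), 51.732730865478516)
```

```bash
python3 - <<'E'
from h import *
t=load("top0"); s=load("side0")
for n,c in(("top",t),("side",s)):
    P=cloud(c); r=(P[...,0]>.36)&(P[...,0]<.58)&(P[...,1]>-.38)&(P[...,1]<-.2)&(P[...,2]>.02)
    Q=P[r]; print(n,len(Q),Q.min(0),Q.max(0))
    # slope: RANSAC-lite on points w/ z in .06-.1
    q=Q[(Q[:,2]>.055)&(Q[:,2]<.10)]
    for it in range(6):
        A=np.c_[q[:,0],q[:,1],np.ones(len(q))]; w,*_=np.linalg.lstsq(A,q[:,2],rcond=None); res=q[:,2]-A@w
        q=q[abs(res)<max(.003,1.5*res.std())]
    print(' plane z=ax+by+c',w,len(q),res.std(), 'downslope az',np.degrees(np.arctan2(-w[1],-w[0])),'tilt',np.degrees(np.arctan(np.hypot(w[0],w[1]))))
    nrm=np.array([-w[0],-w[1],1]);nrm/=np.linalg.norm(nrm)
    im=np.zeros((420,560,3),np.uint8); 
    d=(Q@nrm)-(w[2]*nrm[2])
    ok=abs(d)<.003; print(' slope pts range',Q[ok].min(0),Q[ok].max(0))
    u0,v0=(310,225) if n=="top" else (305,160)
    crop(c,(u0,v0,u0+80,v0+75),9,f"pics/rest_{n}.png")
    # height map print
    H=cv2.resize(np.nan_to_num(P[v0:v0+75,u0:u0+80,2]).astype(np.float32),None,fx=9,fy=9,interpolation=0)
    cv2.imwrite(f"pics/restH_{n}.png",cv2.applyColorMap((np.clip(H/.12,0,1)*255).astype(np.uint8),cv2.COLORMAP_JET))
E
```

```text
top 965 [ 0.40172888 -0.36440316  0.02000672] [ 0.54423551 -0.20779011  0.11743477]
 plane z=ax+by+c [-0.09167423  0.87051739  0.38354769] 295 0.0016456691793322088 downslope az -83.98833650728109 tilt 41.19667059358492
 slope pts range [ 0.40172888 -0.35822437  0.02136448] [ 0.53536515 -0.26025141  0.1106331 ]
side 1011 [ 0.39595199 -0.34640164  0.020031  ] [ 0.53901899 -0.21250765  0.11430634]
 plane z=ax+by+c [-0.01004346  0.36263909  0.18312702] 177 0.004430251547645812 downslope az -88.41357206269329 tilt 19.939664804656406
 slope pts range [ 0.40630752 -0.34581368  0.05178116] [ 0.53604758 -0.26466333  0.08387557]
```

View pics/rest_top.png

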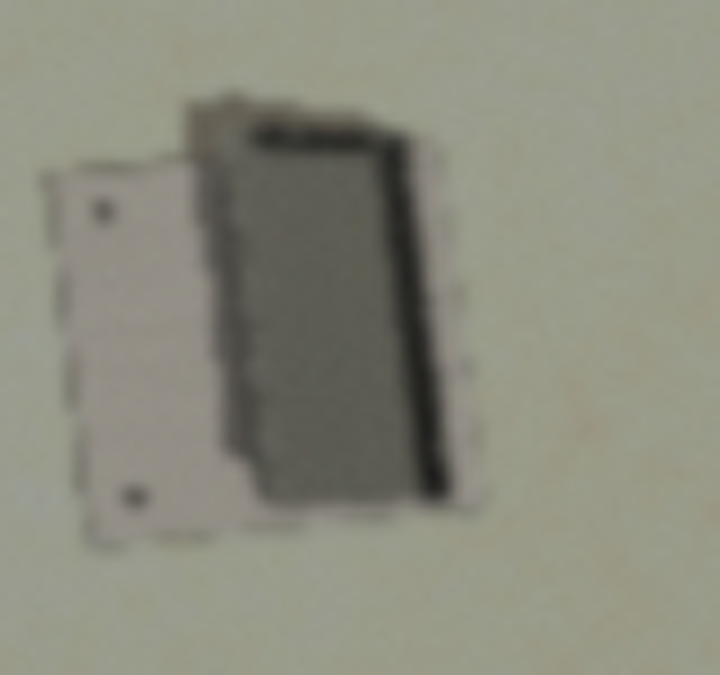

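View pics/rest_side.png

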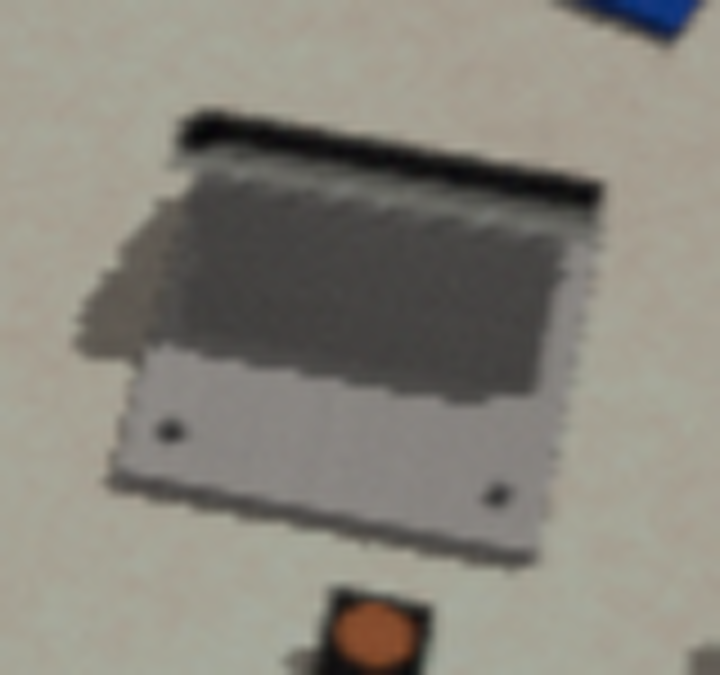

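View pics/restH_top.png

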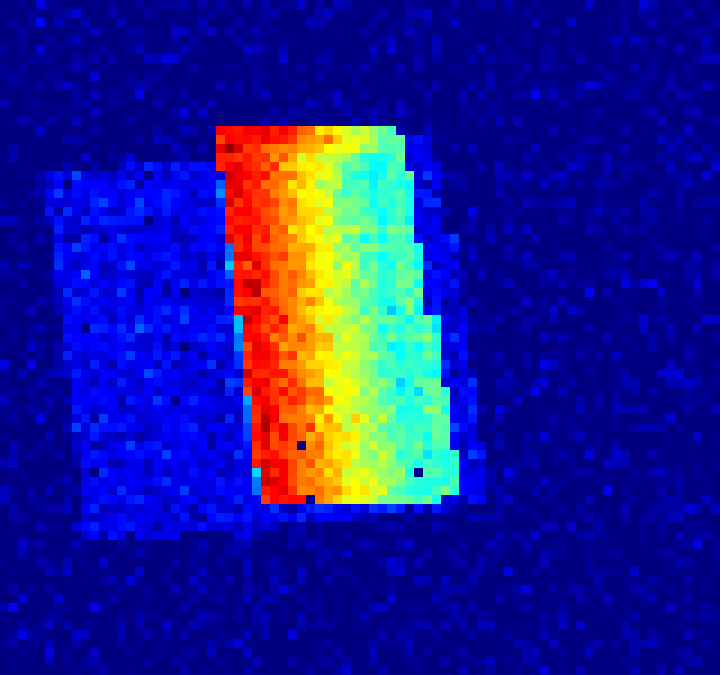

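Emit:
step_arm:
  moves:
    - {"delta_pos": [-0.023,-0.038,-0.006]}
    - {"delta_pos": [-0.023,-0.038,-0.006]}
    - {"delta_pos": [-0.023,-0.038,-0.006]}
    - {"delta_pos": [-0.023,-0.038,-0.006]}
    - {"delta_pos": [-0.023,-0.038,-0.006]}
    - {"delta_pos": [-0.023,-0.038,-0.006]}
    - {"delta_pos": [-0.023,-0.038,-0.006]}
    - {"delta_pos": [-0.023,-0.038,-0.006]}

```text
schema error: expected keys delta_pos, roll
```

```bash
python3 - <<'E'
from h import *
from plant import bot
o=bot.get_obs(); print(o['tcp_pos'],o['tool_rot'],o['qpos'],o['joint_velocities'].round(1))
snap("wrist","1")
E
```

```text
[ 0.14839892 -0.6068335   0.20499416] [ 1.79997905e+02  5.24834465e-02 -7.62578348e+01] [73.8836315  23.93872018 -0.59394389 92.47630288  0.26831739 63.63889109
 -3.03641992] [ 0.  -0.2  0.1 -0.   0.   0.  -0. ]
```

View pics/wrist1.png

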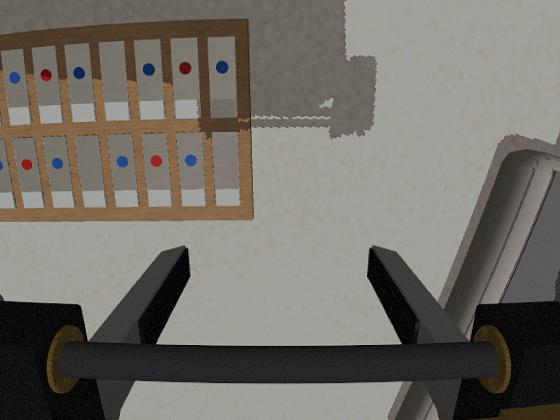

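Emit:
step_arm:
  moves:
    - {"delta_pos": [-0.023,-0.038,-0.006],"roll": 0}
    - {"delta_pos": [-0.023,-0.038,-0.006],"roll": 0}
    - {"delta_pos": [-0.023,-0.038,-0.006],"roll": 0}
    - {"delta_pos": [-0.023,-0.038,-0.006],"roll": 0}
    - {"delta_pos": [-0.023,-0.038,-0.006],"roll": 0}
    - {"delta_pos": [-0.023,-0.038,-0.006],"roll": 0}
    - {"delta_pos": [-0.023,-0.038,-0.006],"roll": 0}
    - {"delta_pos": [-0.023,-0.038,-0.006],"roll": 0}

```text
time: 1.2
tcp_pos: [0.4008, -0.355, 0.2536]
tool_rot: [180.0, 0.0, -76.3]
wrist_force: [-0.0, 0.2, 0.0]
grip_width: 0.997
```

```bash
python3 - <<'E'
from h import *
from plant import bot
o=bot.get_obs(); print(o['tcp_pos'],o['tool_rot'],o['qpos'],o['joint_velocities'].round(1))
snap("wrist","1")
E
```

```text
[ 0.4008437  -0.35500734  0.25363542] [ 1.79993234e+02  1.09002165e-03 -7.62641519e+01] [ 47.80917904  12.57580543 -11.15843346 101.64886953   2.64789942
  66.0335683  -40.42862373] [-26.8  -0.7 -13.1  -5.    2.7   6.3 -40.3]
```

View pics/wrist1.png

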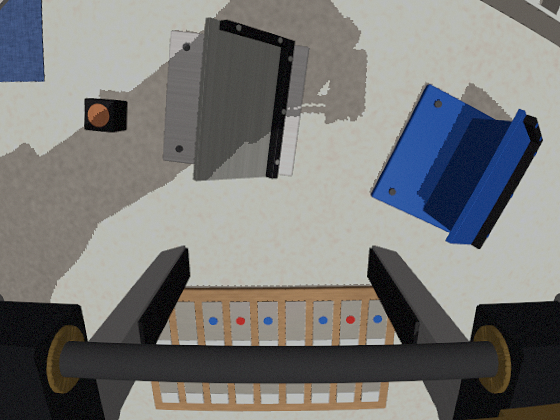

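```bash
python3 - <<'E'
from h import *
c=snap("wrist","2")
print(c["eye"],c["attitude"])
crop(c,(150,10,330,190),4.2,"pics/rw.png")
P=cloud(c)
for u in [(230,60),(240,100),(260,100),(225,100),(230,150)]: print(u,P[u[1],u[0]].round(4))
r=(P[...,0]>.42)&(P[...,0]<.51)&(P[...,1]>-.34)&(P[...,1]<-.28)&(P[...,2]>.05)&(P[...,2]<.115)
q=P[r]
for it in range(6):
    A=np.c_[q[:,0],q[:,1],np.ones(len(q))]; w,*_=np.linalg.lstsq(A,q[:,2],rcond=None); res=q[:,2]-A@w
    q=q[abs(res)<.004]
print(w,len(q),res.std(),np.degrees(np.arctan2(w[1],w[0])),np.degrees(np.arctan(np.hypot(w[0],w[1]))))
E
```

```text
[ 0.48073656 -0.33122854  0.4337957 ] [ 1.64420100e+02 -1.82960872e-02 -7.59726935e+01]
(230, 60) [ 0.51   -0.2808  0.0949]
(240, 100) [ 0.4789 -0.2957  0.0833]
(260, 100) [ 0.4833 -0.3126  0.0661]
(225, 100) [ 0.4758 -0.2838  0.0939]
(230, 150) [ 0.4326 -0.297   0.0879]
[-0.11534503  0.98010576  0.42777985] 5547 0.0008530718119971087 96.71205496972381 44.62136401991455
```

View pics/rw.png

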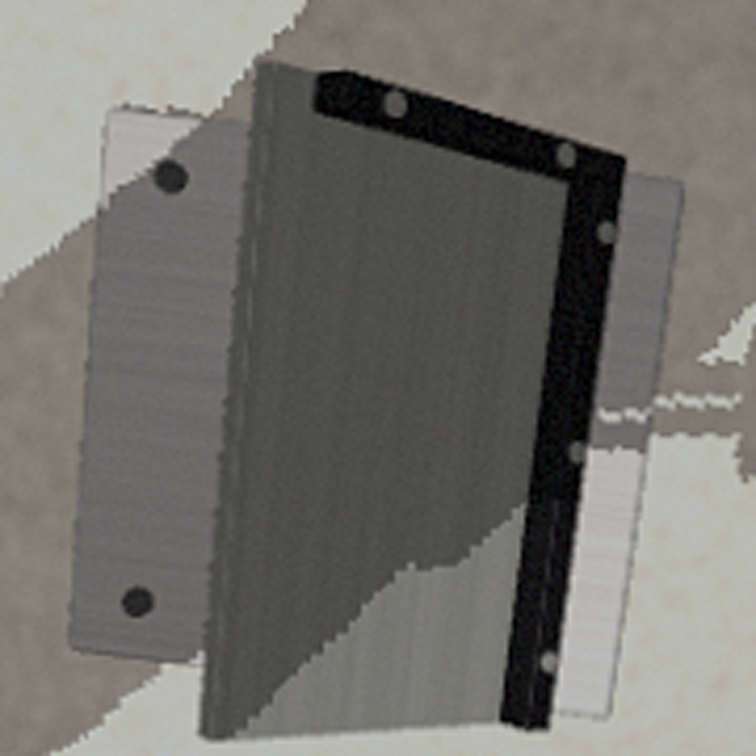

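```bash
python3 - <<'E'
from h import *
c=load("wrist2")
w=np.array([-0.11534503,0.98010576,0.42777985])
def onplane(uv):
    d=ray(c,uv); e=c["eye"]; n=np.array([w[0],w[1],-1]); return e+d*(-(n@e+w[2])/(d@n))[:,None]
pts=np.array([(567,181),(500,722),(318,112),(258,62),(205,738)])/4.2+[150,10]
Q=onplane(pts); print(Q.round(4))
print("ledge len",np.linalg.norm(Q[1]-Q[0]),"az",np.degrees(np.arctan2(*(Q[1]-Q[0])[1::-1])),"fence",np.linalg.norm(Q[2]-Q[0]))
v=Q[2]-Q[0];print(np.degrees(np.arctan2(v[1],v[0])))
# corner at z=.048 plane
print(plane(c,pts[:2],.048))
E
```

```text
[[ 0.5333 -0.325   0.0478]
 [ 0.404  -0.3404  0.0476]
 [ 0.5275 -0.2736  0.0987]
 [ 0.5325 -0.262   0.1096]
 [ 0.3976 -0.2786  0.1089]]
ledge len 0.13028170051688362 az -173.19818996085615 fence 0.07258701908233127
96.46532945973338
[[ 0.5332984  -0.32497895  0.048     ]
 [ 0.40405664 -0.34039423  0.048     ]]
```

Emit:
step_arm:
  moves:
    - {"delta_pos": [0,0,0],"roll": -0.18}
    - {"delta_pos": [0,0,0],"roll": -0.18}
    - {"delta_pos": [0,0,0],"roll": -0.18}
    - {"delta_pos": [0,0,0],"roll": -0.18}
    - {"delta_pos": [0,0,0],"roll": -0.18}
    - {"delta_pos": [0,0,0],"roll": -0.18}
    - {"delta_pos": [0,0,0],"roll": -0.18}
    - {"delta_pos": [0,0,0],"roll": -0.18}

```text
time: 2.3
tcp_pos: [0.3996, -0.3565, 0.2532]
tool_rot: [-180.0, 0.0, 6.6]
wrist_force: [-0.8, -0.6, 0.4]
grip_width: 1.002
```

Emit:
step_arm:
  moves:
    - {"delta_pos": [0,0,0],"roll": -0.17}
    - {"delta_pos": [0,0,0],"roll": -0.17}
    - {"delta_pos": [0,0,0],"roll": -0.17}
    - {"delta_pos": [0,0,0],"roll": -0.17}
    - {"delta_pos": [0,0,0],"roll": -0.12}

```text
time: 2.92
tcp_pos: [0.3996, -0.3566, 0.2532]
tool_rot: [-180.0, 0.0, 52.3]
wrist_force: [0.0, -1.1, 0.6]
grip_width: 1.001
```

```bash
cat >> h.py <<'E'
def go(x,y,z,psi=None,show=True):
    from plant import bot
    o=bot.get_obs(); p=o['tcp_pos']; Rm=R.from_euler('xyz',o['tool_rot'],degrees=True).as_matrix()
    d=Rm.T@(np.array([x,y,z])-p); yaw=o['tool_rot'][2]
    print('t',round(o['time'],2),'tcp',p.round(4),'rot',o['tool_rot'].round(2),'F',o['wrist_force'].round(1),'w',round(float(o['grip_width'])*94,1))
    print('tool delta',d.round(4),'norm',np.linalg.norm(d).round(3), '' if psi is None else ('roll',np.radians((yaw-psi+180)%360-180).round(4)))
E
python3 -c "
from h import *
go(.4975,.0624,.20,52.15)"
```

```text
t 2.92 tcp [ 0.3996 -0.3566  0.2532] rot [-179.98    0.     52.33] F [ 0.  -1.1  0.6] w 94.1
tool delta [ 0.3915 -0.1785  0.0533] norm 0.434 ('roll', np.float64(0.0031))
```

Emit:
step_arm:
  moves:
    - {"delta_pos": [0.049,-0.0223,0.0067],"roll": 0.003}
    - {"delta_pos": [0.049,-0.0223,0.0067],"roll": 0}
    - {"delta_pos": [0.049,-0.0223,0.0067],"roll": 0}
    - {"delta_pos": [0.049,-0.0223,0.0067],"roll": 0}
    - {"delta_pos": [0.049,-0.0223,0.0067],"roll": 0}
    - {"delta_pos": [0.049,-0.0223,0.0067],"roll": 0}
    - {"delta_pos": [0.049,-0.0223,0.0067],"roll": 0}
    - {"delta_pos": [0.049,-0.0223,0.0067],"roll": 0}

```text
time: 3.92
tcp_pos: [0.5015, 0.0634, 0.1996]
tool_rot: [180.0, 0.0, 51.9]
wrist_force: [0.6, -0.6, 1.0]
grip_width: 1.002
```

```bash
python3 -c "
from h import *
go(.4975,.0624,.20,52.15)
c=snap('wrist','3')
"
```

```text
t 3.92 tcp [0.5015 0.0634 0.1996] rot [1.7998e+02 1.0000e-02 5.1860e+01] F [ 0.6 -0.6  1. ] w 94.1
tool delta [-0.0033 -0.0025 -0.0004] norm 0.004 ('roll', np.float64(-0.0051))
```

View pics/wrist3.png

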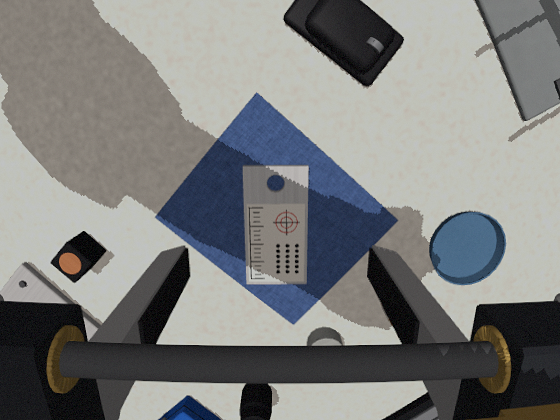

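```bash
python3 - <<'E'
from h import *
c=snap('wrist','4'); px=c["pixels"].astype(int)
m=((px[...,2]-px[...,0]<20)).astype(np.uint8); nb,l,st,ce=cv2.connectedComponentsWithStats(m,connectivity=4)
k=l[195,295]; m=(l==k).astype(np.uint8); print(st[k])
cs,h=cv2.findContours(m,cv2.RETR_CCOMP,cv2.CHAIN_APPROX_NONE)
o=max(cs,key=cv2.contourArea); print(cv2.minAreaRect((plane(c,o.reshape(-1,2),.010)[:,:2]*1000).astype(np.float32)))
for q in cs:
    if 100<cv2.contourArea(q)<800:
        W=plane(c,q.reshape(-1,2),.010)[:,:2]*1000; print(cv2.minEnclosingCircle(W.astype(np.float32)))
go(.4975,.0624,.20,52.15)
E
```

```text
[ 237  169   66  119 7288]
((532.590576171875, 34.723060607910156), (66.3304443359375, 130.56634521484375), 52.14249801635742)
((495.4908447265625, 63.300270080566406), 9.278719902038574)
t 4.03 tcp [0.5013 0.0675 0.1994] rot [-1.799e+02 -8.000e-02  5.227e+01] F [-0.7 -0.8 -0.2] w 93.6
tool delta [-0.0064  0.0002 -0.0006] norm 0.006 ('roll', np.float64(0.0021))
```

```bash
python3 -c "
from h import *
go(.4955,.0635,.004,52.15)"
```

```text
t 4.03 tcp [0.5013 0.0675 0.1994] rot [-1.799e+02 -8.000e-02  5.227e+01] F [-0.7 -0.8 -0.2] w 93.6
tool delta [-0.007  -0.0018  0.1954] norm 0.195 ('roll', np.float64(0.0021))
```

Emit:
step_arm:
  moves:
    - {"delta_pos": [-0.0068,-0.002,0.035],"roll": 0.002}
    - {"delta_pos": [0,0,0.045],"roll": 0}
    - {"delta_pos": [0,0,0.045],"roll": 0}
    - {"delta_pos": [0,0,0.03],"roll": 0}
    - {"delta_pos": [0,0,0.015],"roll": 0}
    - {"delta_pos": [0,0,0],"roll": 0}
    - {"delta_pos": [0,0,0],"roll": 0}

```text
time: 4.9
tcp_pos: [0.4962, 0.0583, 0.0309]
tool_rot: [179.9, -0.1, 51.8]
wrist_force: [0.5, -0.1, -0.1]
grip_width: 1.0
```

```bash
python3 -c "
from h import *
go(.4955,.0635,.004,52.15)"
```

```text
t 4.9 tcp [0.4962 0.0583 0.0309] rot [ 1.7994e+02 -5.0000e-02  5.1780e+01] F [ 0.5 -0.1 -0.1] w 94.0
tool delta [ 0.0036 -0.0038  0.0269] norm 0.027 ('roll', np.float64(-0.0064))
```

Emit:
step_arm:
  moves:
    - {"delta_pos": [0,0,0],"roll": 0}
    - {"delta_pos": [0,0,0],"roll": 0}

```text
time: 5.15
tcp_pos: [0.4959, 0.0583, 0.0304]
tool_rot: [180.0, -0.0, 51.8]
wrist_force: [-0.9, 0.3, 0.7]
grip_width: 1.0
```

```bash
python3 -c "
from h import *
go(.4955,.0635,.004,52.15)"
```

```text
t 5.15 tcp [0.4959 0.0583 0.0304] rot [ 1.7996e+02 -3.0000e-02  5.1790e+01] F [-0.9  0.3  0.7] w 94.0
tool delta [ 0.0039 -0.0035  0.0264] norm 0.027 ('roll', np.float64(-0.0063))
```

Emit:
step_arm:
  moves:
    - {"delta_pos": [0.0039,-0.0035,0.01],"roll": -0.006}
    - {"delta_pos": [0,0,0.01],"roll": 0}
    - {"delta_pos": [0,0,0.0065],"roll": 0}
    - {"delta_pos": [0,0,0],"roll": 0}
    - {"delta_pos": [0,0,0],"roll": 0}

```text
time: 5.78
tcp_pos: [0.495, 0.0636, 0.003]
tool_rot: [-180.0, 0.0, 52.1]
wrist_force: [0.5, -0.3, 0.1]
grip_width: 0.999
```

```bash
python3 -c "
from h import *
go(.4955,.0635,.004,52.15)
snap('wrist','5')"
```

```text
t 5.78 tcp [0.495  0.0636 0.003 ] rot [-1.7997e+02  1.0000e-02  5.2140e+01] F [ 0.5 -0.3  0.1] w 93.9
tool delta [ 0.0002  0.0004 -0.001 ] norm 0.001 ('roll', np.float64(-0.0002))
```

View pics/wrist5.png

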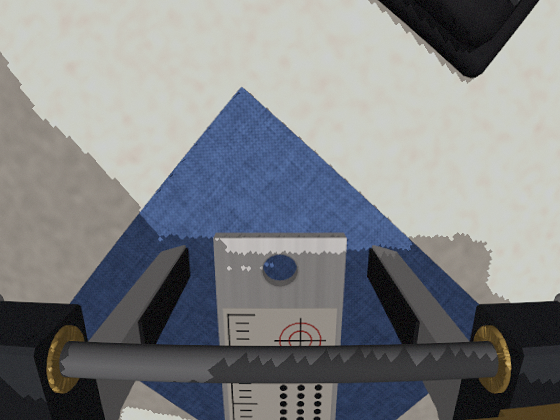

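Emit:
step_arm:
  moves:
    - {"delta_pos": [0,0,0],"roll": 0}
    - {"delta_pos": [0,0,0],"roll": 0}
    - {"delta_pos": [0,0,0],"roll": 0}
    - {"delta_pos": [0,0,0],"roll": 0}
    - {"delta_pos": [0,0,0],"roll": 0}
    - {"delta_pos": [0,0,0],"roll": 0}
  grip: 255
  newtons: 20

```text
time: 6.58
tcp_pos: [0.4952, 0.0636, 0.0034]
tool_rot: [-180.0, -0.0, 52.1]
wrist_force: [0.4, 0.8, 0.2]
grip_width: 0.701
```

Emit:
step_arm:
  moves:
    - {"delta_pos": [0,0,-0.01],"roll": 0}
    - {"delta_pos": [0,0,-0.02],"roll": 0}
    - {"delta_pos": [0,0,-0.03],"roll": 0}
    - {"delta_pos": [0,0,-0.04],"roll": 0}
    - {"delta_pos": [0,0,-0.05],"roll": 0}
    - {"delta_pos": [0,0,-0.05],"roll": 0}
    - {"delta_pos": [0,0,0],"roll": 0}
    - {"delta_pos": [0,0,0],"roll": 0}

```text
time: 7.58
tcp_pos: [0.4948, 0.0633, 0.2034]
tool_rot: [180.0, 0.0, 52.1]
wrist_force: [0.5, 0.5, -1.8]
grip_width: 0.702
```

```bash
python3 -c "
from h import *
go(.4916,-.2530,.2,6.7)
c=snap('wrist','6')
d=snap('side','6'); u,v=proj(d,[.495,.0635,.2])[0].astype(int); print(u,v); crop(d,(u-60,v-60,u+60,v+60),5,'pics/s6.png')"
```

```text
t 7.58 tcp [0.4948 0.0633 0.2034] rot [1.7999e+02 2.0000e-02 5.2130e+01] F [ 0.5  0.5 -1.8] w 66.0
tool delta [-0.2517  0.1917  0.0036] norm 0.316 ('roll', np.float64(0.7929))
299 250
```

View pics/wrist6.png

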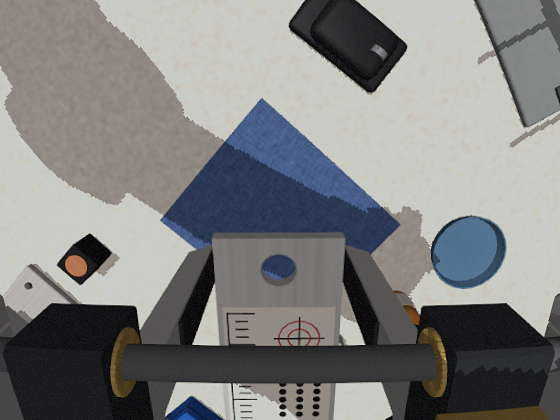

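View pics/s6.png

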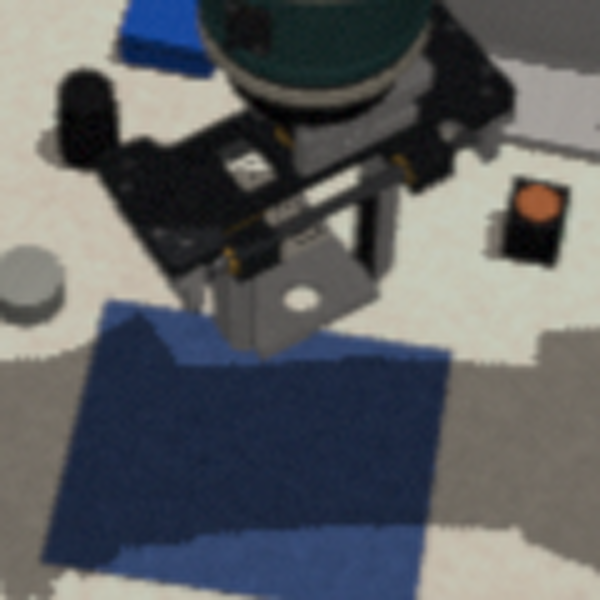

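Emit:
step_arm:
  moves:
    - {"delta_pos": [0,0,0.04],"roll": 0}
    - {"delta_pos": [0,0,0.035],"roll": 0}
    - {"delta_pos": [0,0,0],"roll": 0}

```text
time: 8.05
tcp_pos: [0.4932, 0.0637, 0.126]
tool_rot: [-179.7, 0.2, 52.2]
wrist_force: [0.4, 1.0, -2.3]
grip_width: 0.694
```

Emit:
step_arm:
  moves:
    - {"delta_pos": [0,0,0],"roll": 0}
    - {"delta_pos": [0,0,0],"roll": 0}
    - {"delta_pos": [0,0,0],"roll": 0}
  newtons: 8

```text
time: 8.43
tcp_pos: [0.4955, 0.0636, 0.1291]
tool_rot: [180.0, -0.0, 52.1]
wrist_force: [0.2, 0.2, -3.0]
grip_width: 0.702
```

```bash
python3 -c "
from h import *
go(.4916,-.2530,.2,6.7)
c=snap('wrist','7')"
```

```text
t 8.43 tcp [0.4955 0.0636 0.1291] rot [ 1.7995e+02 -3.0000e-02  5.2130e+01] F [ 0.2  0.2 -3. ] w 66.0
tool delta [-0.2523  0.1913 -0.0709] norm 0.324 ('roll', np.float64(0.793))
```

View pics/wrist7.png

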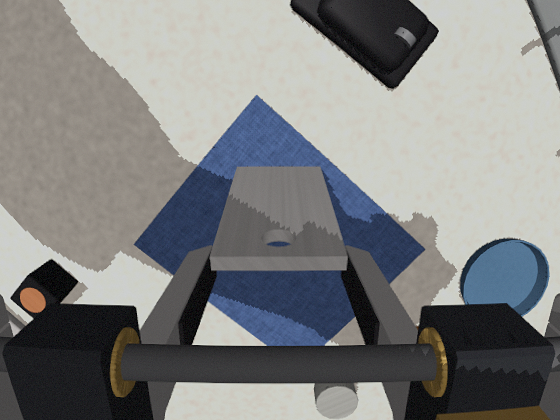

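Emit:
step_arm:
  moves:
    - {"delta_pos": [0,0,-0.02],"roll": 0.1}
    - {"delta_pos": [0,0,-0.03],"roll": 0.14}
    - {"delta_pos": [0,0,-0.03],"roll": 0.14}
    - {"delta_pos": [0,0,-0.03],"roll": 0.14}
    - {"delta_pos": [0,0,-0.01],"roll": 0.14}
    - {"delta_pos": [0,0,0],"roll": 0.133}
    - {"delta_pos": [0,0,0],"roll": 0}
    - {"delta_pos": [0,0,0],"roll": 0}

```text
time: 9.48
tcp_pos: [0.4951, 0.0636, 0.2484]
tool_rot: [-180.0, 0.0, 6.9]
wrist_force: [0.2, -0.7, -1.5]
grip_width: 0.7
```

```bash
python3 - <<'E'
from h import *
go(.4916,-.2530,.25,6.7)
c=snap('wrist','8')
P=cloud(c)
for v in range(150,290,10): print(v,P[v,278].round(4))
E
```

```text
t 9.47 tcp [0.4951 0.0636 0.2484] rot [-1.80e+02  1.00e-02  6.89e+00] F [ 0.2 -0.7 -1.5] w 65.8
tool delta [-0.0415  0.3139 -0.0016] norm 0.317 ('roll', np.float64(0.0033))
150 [0.4902 0.0941 0.0026]
160 [0.4915 0.0824 0.0008]
170 [0.4906 0.0931 0.1349]
180 [0.4911 0.0896 0.158 ]
190 [0.4915 0.0865 0.1779]
200 [0.4919 0.0837 0.1948]
210 [0.4922 0.0815 0.211 ]
220 [0.4925 0.0792 0.224 ]
230 [0.4928 0.0773 0.2363]
240 [0.4935 0.0715 0.2359]
250 [0.4932 0.074  0.2571]
260 [0.4936 0.0709 0.2621]
270 [ 0.508  -0.0555 -0.001 ]
280 [ 5.096e-01 -6.880e-02 -1.000e-04]
```

View pics/wrist8.png

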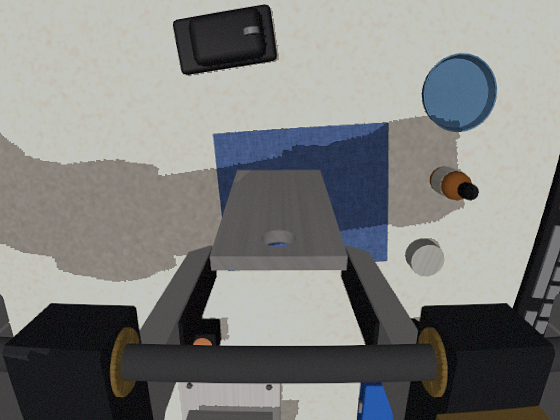

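```bash
python3 - <<'E'
from h import *
for t in ('5','6','8'):
    c=load('wrist'+t); P=cloud(c); print(t,c['eye'].round(4),c['attitude'].round(2))
    for uv in [(278,240),(278,246),(278,258),(278,262),(278,266),(278,268),(278,290),(300,268),(230,268),(230,300),(330,268),(200,270),(188,268),(365,268),(190,250),(370,250)]:
        print(uv,P[uv[1],uv[0]].round(4))
E
```

```text
5 [0.4331 0.1121 0.1822] [1.6444e+02 1.1000e-01 5.2090e+01]
(278, 240) [0.4828 0.0727 0.0096]
(278, 246) [0.4852 0.0708 0.0099]
(278, 258) [0.4928 0.0649 0.0022]
(278, 262) [0.4947 0.0634 0.0021]
(278, 266) [0.4964 0.0621 0.0022]
(278, 268) [0.4975 0.0612 0.0018]
(278, 290) [0.5045 0.0558 0.0095]
(300, 268) [0.5013 0.0724 0.0103]
(230, 268) [0.48   0.0439 0.009 ]
(230, 300) [0.4937 0.0324 0.0097]
(330, 268) [0.511  0.0842 0.0095]
(200, 270) [0.4731 0.0275 0.0016]
(188, 268) [0.4673 0.0256 0.0065]
(365, 268) [0.526  0.0977 0.002 ]
(190, 250) [0.4612 0.031  0.0018]
(370, 250) [0.5175 0.1056 0.0053]
6 [0.4327 0.1119 0.3826] [1.644e+02 1.200e-01 5.208e+01]
(278, 240) [0.4825 0.0725 0.21  ]
(278, 246) [0.4847 0.0707 0.2108]
(278, 258) [0.5593 0.0118 0.0017]
(278, 262) [0.5633 0.0087 0.0011]
(278, 266) [0.5667 0.006  0.0023]
(278, 268) [0.5684 0.0047 0.003 ]
(278, 290) [0.5043 0.0555 0.2097]
(300, 268) [0.5011 0.0721 0.2103]
(230, 268) [0.4793 0.0442 0.2105]
(230, 300) [0.4937 0.0318 0.2092]
(330, 268) [0.5109 0.0839 0.2093]
(200, 270) [0.4655 0.0425 0.2345]
(188, 268) [0.462  0.0378 0.2321]
(365, 268) [0.5098 0.0999 0.2331]
(190, 250) [ 0.4924 -0.0599  0.0006]
(370, 250) [0.6147 0.0978 0.0013]
8 [0.4855 0.1418 0.4275] [1.6434e+02 1.0000e-01 6.8400e+00]
(278, 240) [0.4935 0.0715 0.2359]
(278, 246) [ 0.504  -0.0219  0.0028]
(278, 258) [0.4934 0.0727 0.2639]
(278, 262) [0.4937 0.0702 0.263 ]
(278, 266) [0.4939 0.0681 0.263 ]
(278, 268) [0.4941 0.067  0.2627]
(278, 290) [ 5.113e-01 -8.280e-02  1.000e-04]
(300, 268) [0.5046 0.0682 0.2626]
(230, 268) [0.4709 0.064  0.2623]
(230, 300) [ 0.4514 -0.1041  0.0013]
(330, 268) [0.5191 0.0699 0.2626]
(200, 270) [0.4592 0.0689 0.2784]
(188, 268) [0.4536 0.0685 0.277 ]
(365, 268) [0.5314 0.0784 0.2781]
(190, 250) [ 3.962e-01 -4.160e-02 -1.000e-04]
(370, 250) [ 0.6172 -0.0135  0.0036]
```

Emit:
step_arm:
  moves:
    - {"delta_pos": [0,0,0],"roll": 0}
    - {"delta_pos": [0,0.005,-0.03],"roll": 0}
    - {"delta_pos": [0,0.02,-0.02],"roll": 0}
    - {"delta_pos": [-0.004,0.035,0],"roll": 0}
    - {"delta_pos": [-0.008,0.045,0],"roll": 0}
    - {"delta_pos": [-0.008,0.05,0],"roll": 0}
    - {"delta_pos": [-0.008,0.05,0],"roll": 0}
  newtons: 15

```text
time: 10.4
tcp_pos: [0.491, -0.1449, 0.2984]
tool_rot: [180.0, -0.0, 6.8]
wrist_force: [1.2, 0.6, -2.1]
grip_width: 0.697
```

Emit:
step_arm:
  moves:
    - {"delta_pos": [-0.008,0.05,0],"roll": 0.003}
    - {"delta_pos": [-0.008,0.05,0],"roll": 0}
    - {"delta_pos": [-0.004,0.045,0],"roll": 0}
    - {"delta_pos": [0,0.03,0],"roll": 0}
    - {"delta_pos": [0,0.015,0],"roll": 0}
    - {"delta_pos": [0,0,0],"roll": 0}
    - {"delta_pos": [0,0,0],"roll": 0}

```text
time: 11.28
tcp_pos: [0.4936, -0.3329, 0.2985]
tool_rot: [-180.0, -0.0, 6.6]
wrist_force: [0.6, 0.2, -2.2]
grip_width: 0.702
```

```bash
cat >> h.py <<'E'
C=np.array([.5333,-.3250]); xh=np.array([-.1167,.9932]); yx=np.array([-.9932,-.1167])
def gor(Y,l,z): 
    p=C+Y*xh+l*yx; print('world',p.round(4)); go(p[0],p[1],z,6.7)
def where():
    from plant import bot
    o=bot.get_obs(); d=o['tcp_pos'][:2]-C; print('rest Y',(d@xh).round(4),'l',(d@yx).round(4),'z',o['tcp_pos'][2].round(4),'F',o['wrist_force'].round(1))
E
python3 - <<'E'
from h import *
gor(-.012,.039,.2); where()
c=snap('wrist','9'); P=cloud(c)
for v in range(150,280,6): print(v,P[v,278].round(4))
E
```

```text
world [ 0.496  -0.3415]
t 11.28 tcp [ 0.4936 -0.3329  0.2985] rot [-1.7998e+02 -1.0000e-02  6.6400e+00] F [ 0.6  0.2 -2.2] w 66.0
tool delta [0.0014 0.0088 0.0985] norm 0.099 ('roll', np.float64(-0.0011))
rest Y -0.0032 l 0.0404 z 0.2985 F [ 0.6  0.2 -2.2]
150 [ 0.4885 -0.2996  0.0774]
156 [ 0.4894 -0.3069  0.0706]
162 [ 0.4902 -0.3144  0.0636]
168 [ 0.4911 -0.3223  0.0564]
174 [ 0.4894 -0.3048  0.1945]
180 [ 0.4897 -0.307   0.2074]
186 [ 0.4899 -0.3087  0.2206]
192 [ 0.4901 -0.3104  0.2323]
198 [ 0.4904 -0.3123  0.2415]
204 [ 0.4905 -0.3136  0.2522]
210 [ 0.4907 -0.3149  0.2613]
216 [ 0.4909 -0.3163  0.2695]
222 [ 0.4911 -0.3177  0.2767]
228 [ 0.4912 -0.3189  0.2839]
234 [ 0.4915 -0.321   0.2877]
240 [ 0.4919 -0.325   0.2863]
246 [ 0.5043 -0.438   0.0017]
252 [ 0.4917 -0.3227  0.3093]
258 [ 0.492  -0.3247  0.3121]
264 [ 0.4922 -0.327   0.314 ]
270 [ 0.5086 -0.475  -0.001 ]
276 [ 5.096e-01 -4.840e-01 -5.000e-04]
```

View pics/wrist9.png

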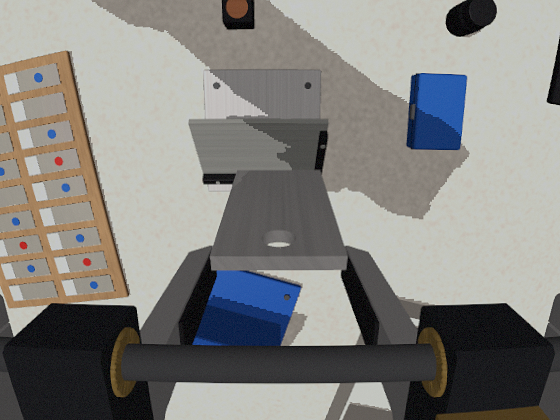

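Emit:
step_arm:
  moves:
    - {"delta_pos": [0.0014,0.0088,0.03],"roll": 0}
    - {"delta_pos": [0,0,0.04],"roll": 0}
    - {"delta_pos": [0,0,0.03],"roll": 0}
    - {"delta_pos": [0,0,0.012],"roll": 0}
    - {"delta_pos": [0,0,0],"roll": 0}
    - {"delta_pos": [0,0,0],"roll": 0}

```text
time: 12.08
tcp_pos: [0.4962, -0.3431, 0.1877]
tool_rot: [179.9, -0.1, 6.5]
wrist_force: [-1.0, 0.6, -2.7]
grip_width: 0.699
```

```bash
python3 - <<'E'
from h import *
where(); gor(-.012,.039,.176)
c=snap('wrist','10'); P=cloud(c)
for v in range(150,192,3): print(v,P[v,278].round(4))
E
```

```text
rest Y -0.0136 l 0.0389 z 0.1877 F [-1.   0.6 -2.7]
world [ 0.496  -0.3415]
t 12.07 tcp [ 0.4962 -0.3431  0.1877] rot [ 1.7993e+02 -8.0000e-02  6.5400e+00] F [-1.   0.6 -2.7] w 65.7
tool delta [-0.0001 -0.0016  0.0117] norm 0.012 ('roll', np.float64(-0.0027))
150 [ 0.4902 -0.2972  0.0795]
153 [ 0.4905 -0.2998  0.0772]
156 [ 0.4908 -0.3025  0.0742]
159 [ 0.4911 -0.3051  0.0723]
162 [ 0.4914 -0.3079  0.0696]
165 [ 0.4918 -0.3106  0.0678]
168 [ 0.4921 -0.3138  0.0632]
171 [ 0.4921 -0.3138  0.0777]
174 [ 0.4923 -0.315   0.0843]
177 [ 0.4924 -0.3161  0.0912]
180 [ 0.4925 -0.3168  0.0991]
183 [ 0.4926 -0.3178  0.1054]
186 [ 0.4927 -0.319   0.11  ]
189 [ 0.4928 -0.3196  0.1171]
```

View pics/wrist10.png

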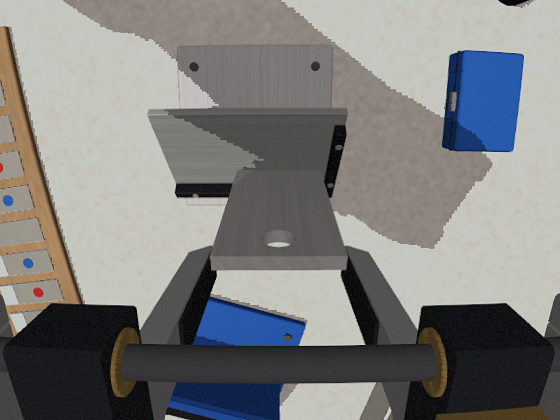

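Emit:
step_arm:
  moves:
    - {"delta_pos": [0,0,0.007],"roll": 0}
    - {"delta_pos": [0,0,0.006],"roll": 0}
    - {"delta_pos": [0,-0.008,0.001],"roll": 0}
    - {"delta_pos": [0,-0.008,0.001],"roll": 0}
    - {"delta_pos": [0,-0.008,0.001],"roll": 0}
    - {"delta_pos": [0,-0.006,0.002],"roll": 0}
    - {"delta_pos": [0,0,0],"roll": 0}
  newtons: 8

```text
time: 13.0
tcp_pos: [0.492, -0.3126, 0.168]
tool_rot: [-180.0, 0.0, 6.6]
wrist_force: [0.1, -0.9, -2.0]
grip_width: 0.702
```

```bash
python3 - <<'E'
from h import *
where()
c=snap('wrist','11'); P=cloud(c)
for v in range(150,280,8): print(v,P[v,278].round(4))
E
```

```text
rest Y 0.0171 l 0.0395 z 0.168 F [ 0.1 -0.9 -2. ]
150 [ 0.4863 -0.2718  0.0132]
158 [ 0.486  -0.2666  0.1057]
166 [ 0.4866 -0.2718  0.1061]
174 [ 0.4873 -0.2781  0.1   ]
182 [ 0.488  -0.2849  0.0933]
190 [ 0.4888 -0.2924  0.0851]
198 [ 0.4897 -0.2999  0.0785]
206 [ 0.4906 -0.3086  0.0688]
214 [ 0.4916 -0.3174  0.0609]
222 [ 0.4915 -0.3159  0.087 ]
230 [ 0.4912 -0.3125  0.1153]
238 [ 0.491  -0.31    0.1377]
246 [ 0.4908 -0.3075  0.1573]
254 [ 0.4911 -0.3107  0.161 ]
262 [ 0.4904 -0.3039  0.1873]
270 [ 0.4909 -0.3077  0.1879]
278 [ 0.5013 -0.4036 -0.0011]
```

View pics/wrist11.png

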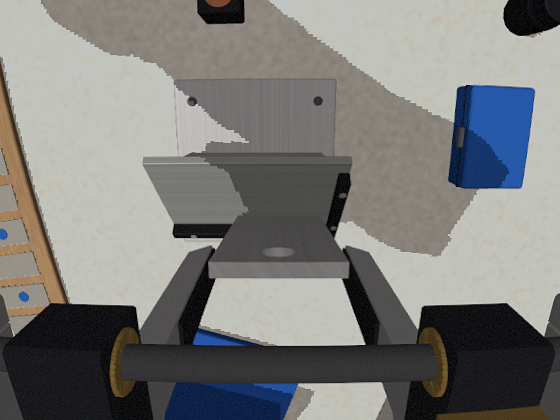

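Emit:
step_arm:
  moves:
    - {"delta_pos": [0,-0.009,0.002],"roll": 0}
    - {"delta_pos": [0,-0.009,0.003],"roll": 0}
    - {"delta_pos": [0,-0.008,0.005],"roll": 0}
    - {"delta_pos": [0,-0.008,0.005],"roll": 0}
    - {"delta_pos": [0,-0.006,0.005],"roll": 0}
    - {"delta_pos": [0,0,0],"roll": 0}

```text
time: 13.8
tcp_pos: [0.4875, -0.2728, 0.1479]
tool_rot: [-180.0, 0.0, 6.6]
wrist_force: [-0.1, -0.8, -1.3]
grip_width: 0.702
```

```bash
python3 - <<'E'
from h import *
where()
c=snap('wrist','12'); P=cloud(c)
for v in range(180,340,8): print(v,P[v,278].round(4))
E
```

```text
rest Y 0.0571 l 0.0394 z 0.1479 F [-0.1 -0.8 -1.3]
180 [ 0.4844 -0.2553  0.0135]
188 [ 0.4852 -0.2622  0.014 ]
196 [ 0.486  -0.2695  0.0129]
204 [ 0.4865 -0.2735  0.025 ]
212 [ 0.4866 -0.2738  0.0482]
220 [ 0.4867 -0.2742  0.0683]
228 [ 0.4861 -0.268   0.1056]
236 [ 0.4867 -0.2734  0.1052]
244 [ 0.4877 -0.2827  0.0948]
252 [ 0.4888 -0.2922  0.0855]
260 [ 0.4858 -0.2637  0.166 ]
268 [ 0.4862 -0.2672  0.1673]
276 [ 0.4882 -0.2853  0.138 ]
284 [ 0.4926 -0.3262  0.0668]
292 [ 0.4972 -0.3681  0.001 ]
300 [ 4.982e-01 -3.773e-01  2.000e-04]
308 [ 0.4993 -0.3869 -0.001 ]
316 [ 0.5003 -0.3954  0.    ]
324 [ 0.5013 -0.4043  0.0006]
332 [ 0.5025 -0.4145 -0.0006]
```

View pics/wrist12.png

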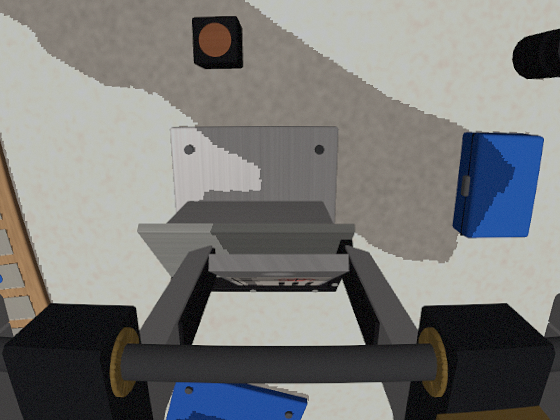

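Emit:
step_arm:
  moves:
    - {"delta_pos": [0,-0.006,0.005],"roll": 0}
    - {"delta_pos": [0,-0.006,0.005],"roll": 0}
    - {"delta_pos": [0,-0.005,0.005],"roll": 0}
    - {"delta_pos": [0,-0.004,0.004],"roll": 0}
    - {"delta_pos": [0,0,0],"roll": 0}

```text
time: 14.48
tcp_pos: [0.4852, -0.2521, 0.129]
tool_rot: [-180.0, 0.0, 6.6]
wrist_force: [-0.4, 0.0, -2.9]
grip_width: 0.702
```

```bash
python3 - <<'E'
from h import *
where()
c=snap('wrist','13'); P=cloud(c)
for v in range(230,340,6): print(v,P[v,278].round(4))
E
```

```text
rest Y 0.078 l 0.0393 z 0.129 F [-0.4  0.  -2.9]
230 [ 0.4866 -0.2736  0.0124]
236 [ 0.4867 -0.2743  0.0256]
242 [ 0.4867 -0.274   0.04  ]
248 [ 0.4867 -0.2735  0.0539]
254 [ 0.4833 -0.2414  0.1439]
260 [ 0.4835 -0.2436  0.1458]
266 [ 0.4838 -0.2461  0.147 ]
272 [ 0.4853 -0.2594  0.1252]
278 [ 0.4855 -0.2616  0.1279]
284 [ 0.4861 -0.2662  0.1258]
290 [ 0.4869 -0.2741  0.1177]
296 [ 0.4879 -0.2828  0.1087]
302 [ 0.489  -0.2927  0.0983]
308 [ 0.4902 -0.3037  0.0869]
314 [ 0.4915 -0.3158  0.0745]
320 [ 0.4932 -0.3307  0.0586]
326 [ 4.980e-01 -3.741e-01  1.000e-04]
332 [ 4.987e-01 -3.807e-01  2.000e-04]
338 [ 4.995e-01 -3.877e-01 -1.000e-04]
```

View pics/wrist13.png

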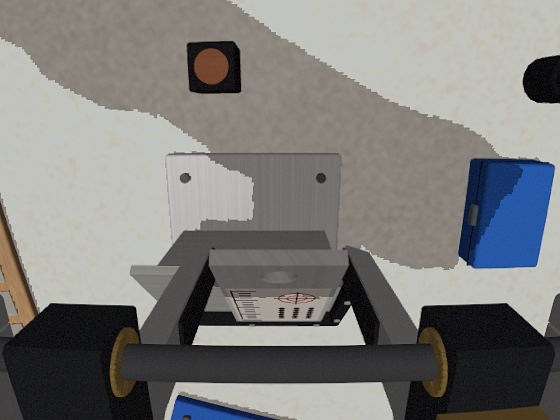

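Emit:
step_arm:
  moves:
    - {"delta_pos": [0,-0.0012,0.0012],"roll": 0}
    - {"delta_pos": [0,0,0],"roll": 0}

```text
time: 14.78
tcp_pos: [0.4851, -0.2515, 0.1282]
tool_rot: [180.0, -0.0, 6.5]
wrist_force: [0.2, -0.8, -0.8]
grip_width: 0.7
```

Emit:
step_arm:
  moves:
    - {"delta_pos": [0.002,0,0],"roll": 0}
    - {"delta_pos": [0.002,0,0],"roll": 0}
    - {"delta_pos": [0.002,0,0],"roll": 0}
    - {"delta_pos": [0,0,0],"roll": 0}
    - {"delta_pos": [0,0,0],"roll": 0}
  newtons: 15

```text
time: 15.4
tcp_pos: [0.4913, -0.2506, 0.1282]
tool_rot: [180.0, -0.0, 6.5]
wrist_force: [-0.0, -1.5, -1.5]
grip_width: 0.696
```

```bash
python3 - <<'E'
from h import *
where()
c=snap('wrist','14'); crop(c,(180,230,380,350),4,'pics/w14.png')
E
```

```text
rest Y 0.0788 l 0.0331 z 0.1282 F [-0.  -1.5 -1.5]
```

View pics/w14.png

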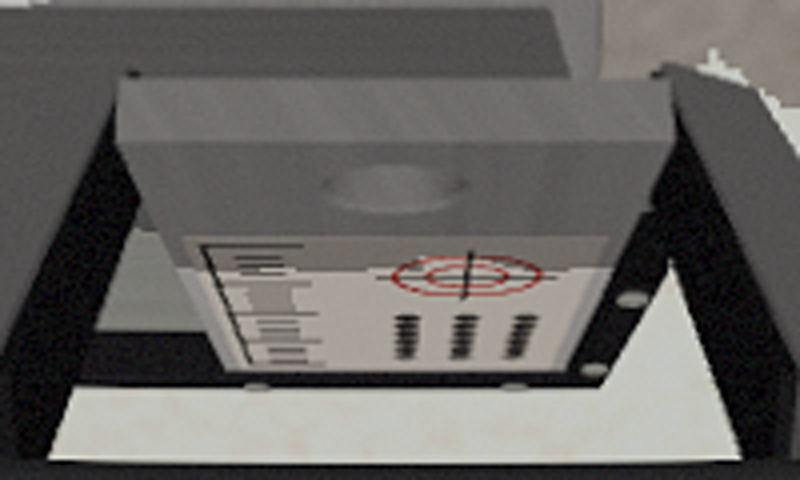

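Emit:
step_arm:
  moves:
    - {"delta_pos": [0.001,0,0],"roll": 0}
    - {"delta_pos": [0.0007,0,0],"roll": 0}
    - {"delta_pos": [0,0,0],"roll": 0}

```text
time: 15.82
tcp_pos: [0.4922, -0.2505, 0.128]
tool_rot: [-180.0, 0.1, 6.5]
wrist_force: [-5.4, 0.1, 1.8]
grip_width: 0.701
```

```bash
python3 - <<'E'
from h import *
where()
E
```

```text
rest Y 0.0788 l 0.0321 z 0.128 F [-5.4  0.1  1.8]
```

Emit:
step_arm:
  moves:
    - {"delta_pos": [0,0,0],"roll": 0}
    - {"delta_pos": [0,0,0],"roll": 0}
    - {"delta_pos": [0,0,0],"roll": 0}
  newtons: 3

```text
time: 16.2
tcp_pos: [0.4923, -0.2502, 0.128]
tool_rot: [-180.0, 0.1, 6.5]
wrist_force: [-5.2, 2.1, 1.1]
grip_width: 0.706
```

Emit:
step_arm:
  moves:
    - {"delta_pos": [0,0,0],"roll": 0}
    - {"delta_pos": [0,0,0],"roll": 0}
    - {"delta_pos": [0,0,0],"roll": 0}
    - {"delta_pos": [0,0,0],"roll": 0}
    - {"delta_pos": [0,0,0],"roll": 0}
  grip: 0

```text
time: 16.82
tcp_pos: [0.4928, -0.2505, 0.1281]
tool_rot: [-180.0, -0.0, 6.5]
wrist_force: [0.5, -0.3, -0.1]
grip_width: 1.0
```

```bash
python3 - <<'E'
from h import *
where()
c=snap('wrist','15'); crop(c,(160,230,400,370),3.3,'pics/w15.png'); P=cloud(c)
for v in range(250,320,6): print(v,P[v,278].round(4))
E
```

```text
rest Y 0.0788 l 0.0315 z 0.1281 F [ 0.5 -0.3 -0.1]
250 [ 0.4908 -0.2387  0.1402]
256 [ 0.491  -0.2406  0.1431]
262 [ 0.4913 -0.2429  0.1449]
268 [ 0.4928 -0.2561  0.1225]
274 [ 0.4931 -0.2588  0.1245]
280 [ 0.4934 -0.2614  0.1264]
286 [ 0.4941 -0.2683  0.1197]
292 [ 0.495  -0.2762  0.112 ]
298 [ 0.4961 -0.2857  0.102 ]
304 [ 0.4971 -0.295   0.093 ]
310 [ 0.4983 -0.3058  0.0822]
316 [ 0.4996 -0.3178  0.0704]
```

View pics/w15.png

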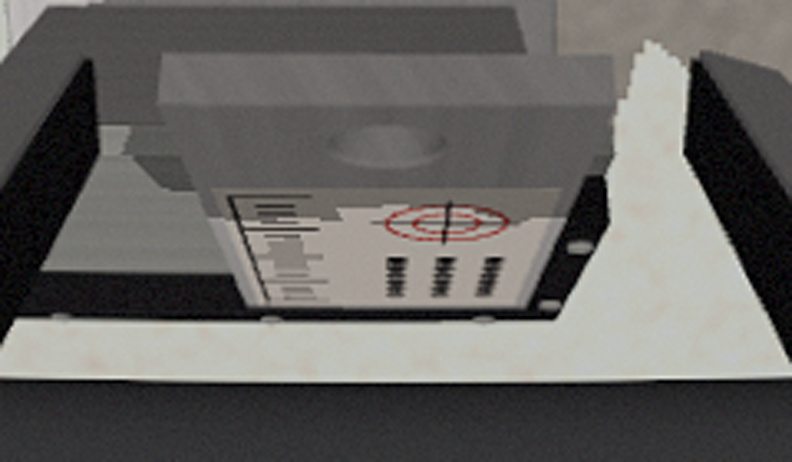

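Emit:
step_arm:
  moves:
    - {"delta_pos": [0,0,-0.03],"roll": 0}
    - {"delta_pos": [0,0,-0.04],"roll": 0}
    - {"delta_pos": [0,0.02,-0.04],"roll": 0}
    - {"delta_pos": [0,0.04,-0.02],"roll": 0}
    - {"delta_pos": [0,0.05,0],"roll": 0}
    - {"delta_pos": [0,0.03,0],"roll": 0}
    - {"delta_pos": [0,0,0],"roll": 0}
    - {"delta_pos": [0,0,0],"roll": 0}

```text
time: 17.88
tcp_pos: [0.5089, -0.3887, 0.258]
tool_rot: [-180.0, 0.0, 6.6]
wrist_force: [0.3, 0.2, -1.0]
grip_width: 1.003
```

```bash
python3 - <<'E'
from h import *
where()
c=snap('wrist','16'); crop(c,(180,60,380,210),4,'pics/w16.png'); print(c['eye'])
# project expected home corners
C3=np.array([.5333,-.325,.0478]); s=2**-.5
X=np.array([xh[0]*s,xh[1]*s,s]);Z=np.array([-xh[0]*s,-xh[1]*s,s]);Y=np.array([yx[0],yx[1],0])
for n,p in dict(corner=(0,0,0),hole=(.112,.033,.008),t0=(0,0,.008),t1=(0,.066,.008),e0=(.13,0,.008),e1=(.13,.066,.008),ledgeend=(0,.13,0)).items():
    print(n,((proj(c,C3+X*p[0]+Y*p[1]+Z*p[2])[0]-[180,60])*4).round(0))
E
```

```text
rest Y -0.0604 l 0.0317 z 0.258 F [ 0.3  0.2 -1. ]
[ 0.49970542 -0.31057887  0.43719054]
corner [519. 261.]
hole [ 388. -104.]
t0 [520. 285.]
t1 [261. 285.]
e0 [ 568. -188.]
e1 [ 207. -187.]
ledgeend [ 17. 265.]
```

View pics/w16.png

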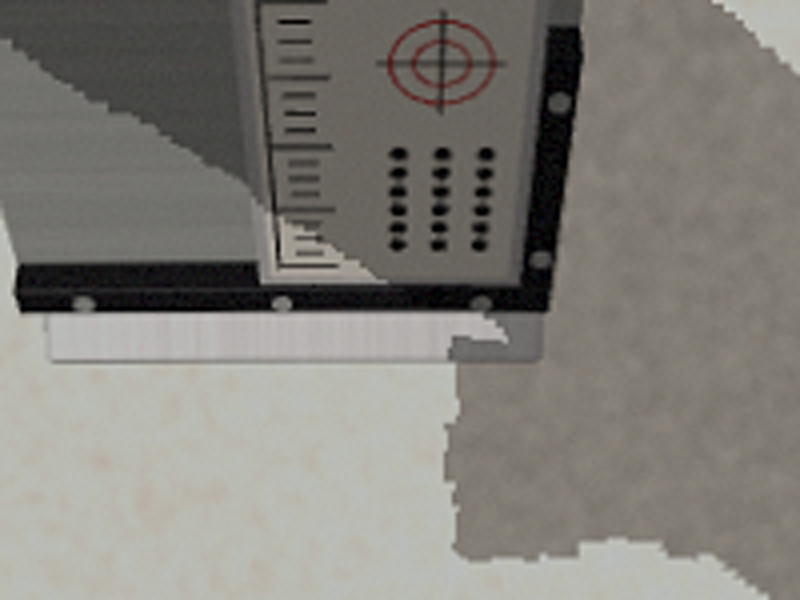

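```bash
python3 - <<'E'
from h import *
c=load('wrist16'); crop(c,(200,0,340,150),5,'pics/w16b.png')
E
```

```text
(no output)
```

View pics/w16b.png

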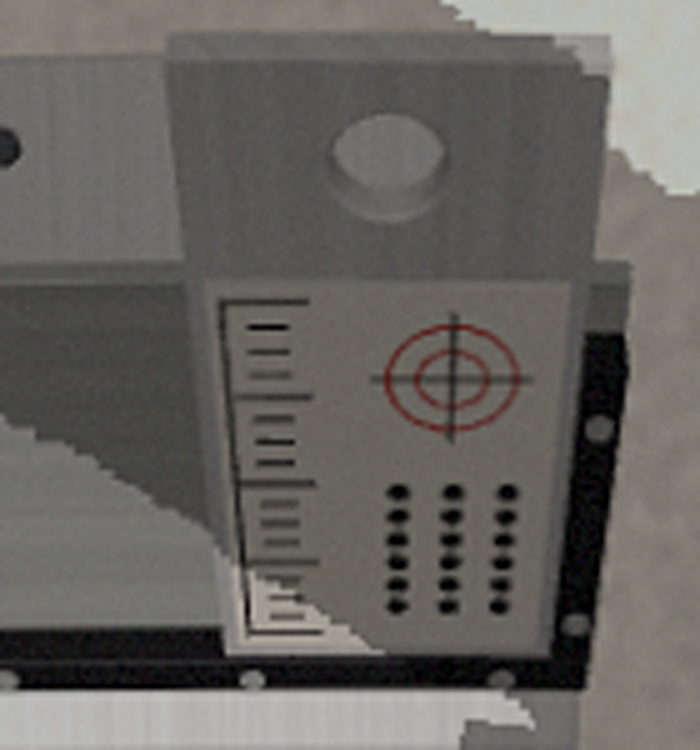

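```bash
python3 - <<'E'
from h import *
t=load('top0')
k=np.array([(83,232),(153,243),(105,147),(172,156),(60,318),(128,328)])/2.8+[100,170]
Q=plane(t,k,.225); print(Q.round(4))
b=np.array([(98,100),(45,360)])/2.8+[100,170]; B=plane(t,b,.236);print(B.round(4),np.degrees(np.arctan2(*(B[1]-B[0])[1::-1])))
E
```

```text
[[0.4645 0.3666 0.225 ]
 [0.4538 0.2912 0.225 ]
 [0.5576 0.3493 0.225 ]
 [0.5488 0.2764 0.225 ]
 [0.3726 0.3843 0.225 ]
 [0.363  0.3119 0.225 ]]
[[0.6072 0.3571 0.236 ]
 [0.328  0.3931 0.236 ]] 172.64745303347084
```

```bash
python3 - <<'E'
from h import *
go(.455,.26,.36,-7.4)
E
```

```text
t 17.93 tcp [ 0.509  -0.3885  0.2582] rot [-1.7998e+02 -1.0000e-02  6.6000e+00] F [-0.7 -0.1  0.1] w 94.0
tool delta [ 0.0209 -0.6504 -0.1016] norm 0.659 ('roll', np.float64(0.2443))
```

Emit:
step_arm:
  moves:
    - {"delta_pos": [0.0016,-0.02,-0.03],"roll": 0}
    - {"delta_pos": [0.0016,-0.035,-0.03],"roll": 0}
    - {"delta_pos": [0.0016,-0.05,-0.02],"roll": 0}
    - {"delta_pos": [0.0016,-0.055,-0.0106],"roll": 0}
    - {"delta_pos": [0.0016,-0.055,-0.011],"roll": 0}
    - {"delta_pos": [0.0016,-0.055,0],"roll": 0}
    - {"delta_pos": [0.0016,-0.055,0],"roll": 0}
    - {"delta_pos": [0.0016,-0.055,0],"roll": 0}

```text
time: 18.92
tcp_pos: [0.4773, -0.008, 0.3601]
tool_rot: [179.9, -0.0, 6.6]
wrist_force: [0.4, 0.2, 0.1]
grip_width: 1.001
```

Emit:
step_arm:
  moves:
    - {"delta_pos": [0.0016,-0.055,0],"roll": 0}
    - {"delta_pos": [0.0016,-0.055,0],"roll": 0}
    - {"delta_pos": [0.0016,-0.055,0],"roll": 0}
    - {"delta_pos": [0.0016,-0.045,0],"roll": 0}
    - {"delta_pos": [0.0016,-0.035,0],"roll": 0}
    - {"delta_pos": [0,-0.0254,0],"roll": 0.122}
    - {"delta_pos": [0,0,0],"roll": 0.122}
    - {"delta_pos": [0,0,0],"roll": 0}

```text
time: 19.92
tcp_pos: [0.4546, 0.2596, 0.3599]
tool_rot: [180.0, -0.0, -7.3]
wrist_force: [-0.4, 1.6, 0.4]
grip_width: 1.001
```

Emit:
step_arm:
  moves:
    - {"delta_pos": [0,0,0],"roll": 0}
    - {"delta_pos": [0,0,0],"roll": 0}

```text
time: 20.18
tcp_pos: [0.4553, 0.2587, 0.3598]
tool_rot: [180.0, -0.0, -7.4]
wrist_force: [-0.6, 0.4, -0.8]
grip_width: 0.999
```

```bash
python3 - <<'E'
from h import *
go(.455,.26,.36,-7.4)
c=snap('wrist','17'); print(c['eye'])
E
```

```text
t 20.18 tcp [0.4553 0.2587 0.3598] rot [ 1.7999e+02 -1.0000e-02 -7.3800e+00] F [-0.6  0.4 -0.8] w 93.9
tool delta [-0.0005 -0.0012 -0.0002] norm 0.001 ('roll', np.float64(0.0004))
[0.46515445 0.33688296 0.53900162]
```

View pics/wrist17.png

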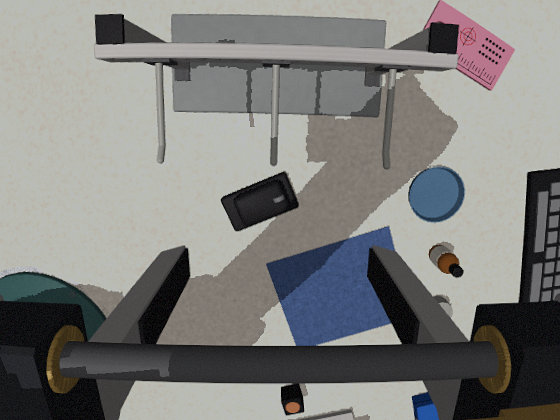

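```bash
python3 - <<'E'
from h import *
c=load('wrist17'); crop(c,(230,30,330,180),5,'pics/w17.png'); crop(c,(90,30,470,180),2.1,'pics/w17b.png')
px=c['pixels'].astype(int)
P=cloud(c)
for v in range(66,166,8):
    row=P[v,255:300]; i=np.where(row[:,2]>.2)[0]
    if len(i): print(v,i.min()+255,i.max()+255,row[i].mean(0).round(4))
E
```

```text
66 263 289 [0.4668 0.3698 0.2181]
74 272 279 [0.4659 0.3628 0.2271]
82 272 279 [0.4651 0.3566 0.2272]
90 272 278 [0.4639 0.3504 0.2273]
98 272 278 [0.4631 0.3442 0.2275]
106 272 278 [0.4622 0.3379 0.2272]
114 271 278 [0.461  0.3316 0.2268]
122 271 277 [0.4597 0.3252 0.2274]
130 271 277 [0.4589 0.3188 0.2276]
138 271 277 [0.458  0.3123 0.2274]
146 271 277 [0.4571 0.3057 0.2276]
154 270 277 [0.4559 0.2995 0.2303]
162 270 276 [0.4547 0.2934 0.234 ]
```

View pics/w17.png

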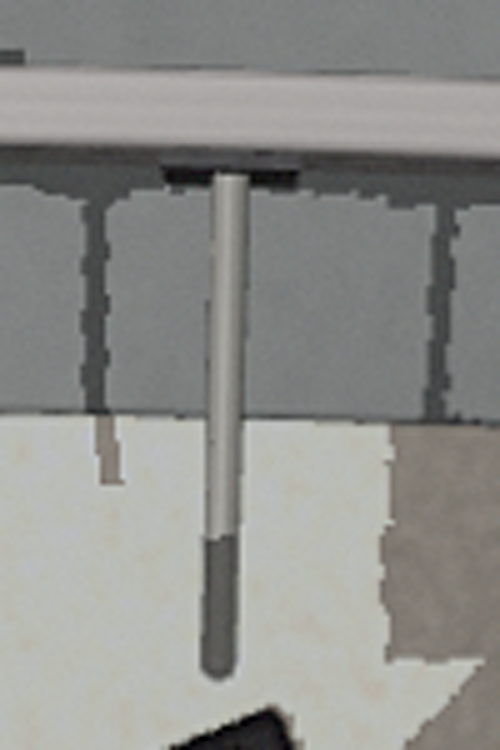

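```bash
python3 - <<'E'
from h import *
c=load('wrist17'); P=cloud(c)
# hooks by depth: points near z .228 
m=(P[...,2]>.222)&(P[...,2]<.2295)&(P[...,1]<.372)&(P[...,1]>.29)
nb,l,st,ce=cv2.connectedComponentsWithStats(m.astype(np.uint8))
for i in range(1,nb):
    if st[i,4]>150:
        q=P[l==i]; vx,vy,x0,y0=cv2.fitLine((q[:,:2]*1000).astype(np.float32),cv2.DIST_HUBER,0,.01,.01).ravel()
        print(st[i],q.mean(0).round(4),np.degrees(np.arctan2(vy,vx)),(x0,y0))
# bar top edge line
b=(P[...,2]>.232)&(P[...,2]<.242)&(P[...,1]>.3); q=P[b]; print(len(q),cv2.minAreaRect((q[:,:2]*1000).astype(np.float32)))
vx,vy,x0,y0=cv2.fitLine((q[:,:2]*1000).astype(np.float32),cv2.DIST_HUBER,0,.01,.01).ravel(); print(np.degrees(np.arctan2(vy,vx)))
print(plane(c,np.array([(218,672),(230,178)])/5+[230,30],.229))
E
```

```text
[263  64  17  93 658] [0.4618 0.3372 0.2273] 81.58326 (np.float32(461.78485), np.float32(336.80807))
[344  64  57  88 659] [0.5539 0.328  0.227 ] 82.46828 (np.float32(554.74365), np.float32(324.58456))
[156  80  10  77 503] [0.3674 0.3444 0.2273] 81.65448 (np.float32(367.63312), np.float32(344.12616))
7902 ((463.4702453613281, 348.5992431640625), (116.44754028320312, 289.2428894042969), 81.02862548828125)
-8.939923
[[0.45479374 0.29064958 0.229     ]
 [0.46714399 0.36895333 0.229     ]]
```

Emit:
step_arm:
  moves:
    - {"delta_pos": [0,0,0],"roll": -0.123}
    - {"delta_pos": [0,0,0],"roll": -0.123}

```text
time: 20.48
tcp_pos: [0.4554, 0.2588, 0.3598]
tool_rot: [180.0, -0.0, 6.9]
wrist_force: [-0.3, 0.1, 0.3]
grip_width: 1.0
```

```bash
python3 - <<'E'
from h import *
gor(.0764,.033,.20)
E
```

```text
world [ 0.4916 -0.253 ]
t 20.48 tcp [0.4554 0.2588 0.3598] rot [180.    -0.     6.91] F [-0.3  0.1  0.3] w 94.0
tool delta [-0.0256  0.5124  0.1598] norm 0.537 ('roll', np.float64(0.0036))
```

Emit:
step_arm:
  moves:
    - {"delta_pos": [-0.0026,0.03,0],"roll": 0.0036}
    - {"delta_pos": [-0.0026,0.05,0],"roll": 0}
    - {"delta_pos": [-0.0026,0.055,0],"roll": 0}
    - {"delta_pos": [-0.0026,0.055,0.015],"roll": 0}
    - {"delta_pos": [-0.0026,0.055,0.02],"roll": 0}
    - {"delta_pos": [-0.0026,0.055,0.02],"roll": 0}
    - {"delta_pos": [-0.0026,0.055,0.02],"roll": 0}
    - {"delta_pos": [-0.0026,0.055,0.02],"roll": 0}

```text
time: 21.48
tcp_pos: [0.4806, -0.1527, 0.2643]
tool_rot: [180.0, -0.0, 6.5]
wrist_force: [0.3, -0.6, -0.2]
grip_width: 0.999
```

Emit:
step_arm:
  moves:
    - {"delta_pos": [-0.0026,0.05,0.02],"roll": 0}
    - {"delta_pos": [-0.002,0.035,0.02],"roll": 0}
    - {"delta_pos": [0,0.0174,0.02],"roll": 0}
    - {"delta_pos": [0,0,0.004],"roll": 0}
    - {"delta_pos": [0,0,0],"roll": 0}
    - {"delta_pos": [0,0,0],"roll": 0}

```text
time: 22.22
tcp_pos: [0.4883, -0.2519, 0.2017]
tool_rot: [180.0, -0.1, 6.5]
wrist_force: [0.0, -0.5, -0.0]
grip_width: 0.998
```

```bash
python3 - <<'E'
from h import *
where();gor(.0764,.033,.116)
c=snap('wrist','18')
E
```

```text
rest Y 0.0778 l 0.0362 z 0.2017 F [ 0.  -0.5 -0. ]
world [ 0.4916 -0.253 ]
t 22.23 tcp [ 0.4883 -0.2519  0.2017] rot [ 1.7996e+02 -6.0000e-02  6.5400e+00] F [ 0.  -0.5 -0. ] w 93.8
tool delta [0.0031 0.0014 0.0857] norm 0.086 ('roll', np.float64(-0.0028))
```

View pics/wrist18.png

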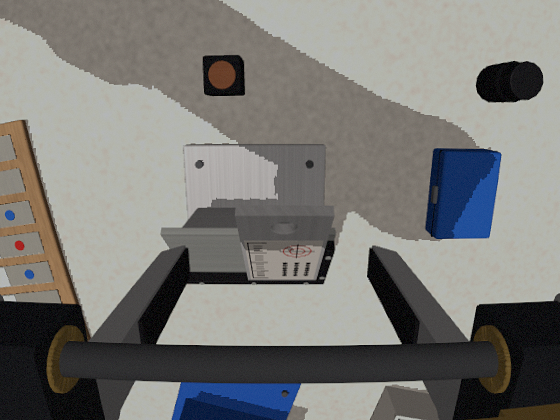

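Emit:
step_arm:
  moves:
    - {"delta_pos": [0.0031,0.0014,0.02],"roll": -0.003}
    - {"delta_pos": [0,0,0.03],"roll": 0}
    - {"delta_pos": [0,0,0.025],"roll": 0}
    - {"delta_pos": [0,0,0.01],"roll": 0}
    - {"delta_pos": [0,0,0],"roll": 0}
    - {"delta_pos": [0,0,0],"roll": 0}

```text
time: 23.02
tcp_pos: [0.4915, -0.2542, 0.1168]
tool_rot: [180.0, -0.1, 6.6]
wrist_force: [-1.0, 0.0, 0.4]
grip_width: 0.998
```

```bash
python3 - <<'E'
from h import *
where();gor(.0764,.033,.116)
E
```

```text
rest Y 0.0752 l 0.0332 z 0.1168 F [-1.   0.   0.4]
world [ 0.4916 -0.253 ]
t 23.02 tcp [ 0.4915 -0.2542  0.1168] rot [ 1.7995e+02 -7.0000e-02  6.6200e+00] F [-1.   0.   0.4] w 93.8
tool delta [ 0.0002 -0.0012  0.0008] norm 0.001 ('roll', np.float64(-0.0014))
```

Emit:
step_arm:
  moves:
    - {"delta_pos": [0,-0.0012,0],"roll": 0}
    - {"delta_pos": [0,0,0],"roll": 0}
    - {"delta_pos": [0,0,0],"roll": 0}
    - {"delta_pos": [0,0,0],"roll": 0}
    - {"delta_pos": [0,0,0],"roll": 0}
    - {"delta_pos": [0,0,0],"roll": 0}
  grip: 255
  newtons: 15

```text
time: 23.78
tcp_pos: [0.491, -0.2529, 0.1159]
tool_rot: [180.0, -0.0, 6.6]
wrist_force: [0.9, 0.5, 6.1]
grip_width: 0.703
```

Emit:
step_arm:
  moves:
    - {"delta_pos": [-0.001,0,-0.01],"roll": 0}
    - {"delta_pos": [-0.002,0,-0.015],"roll": 0}
    - {"delta_pos": [-0.002,0,-0.02],"roll": 0}
    - {"delta_pos": [0,0,-0.02],"roll": 0}
    - {"delta_pos": [0,0,-0.015],"roll": 0}
    - {"delta_pos": [0,0,0],"roll": 0}
    - {"delta_pos": [0,0,0],"roll": 0}

```text
time: 24.65
tcp_pos: [0.4855, -0.2533, 0.1952]
tool_rot: [-180.0, 0.0, 6.6]
wrist_force: [-0.4, -0.4, -1.8]
grip_width: 0.7
```

```bash
python3 - <<'E'
from h import *
where()
c=snap('wrist','19'); P=cloud(c)
for v in range(230,340,8): print(v,P[v,290].round(4))
E
```

```text
rest Y 0.0767 l 0.0391 z 0.1952 F [-0.4 -0.4 -1.8]
230 [ 0.4951 -0.2649  0.105 ]
238 [ 0.4958 -0.2708  0.1065]
246 [ 0.4974 -0.2815  0.0955]
254 [ 0.4885 -0.2379  0.2198]
262 [ 0.4887 -0.2401  0.2236]
270 [ 0.4892 -0.2443  0.2228]
278 [ 0.4913 -0.2568  0.2049]
286 [ 0.4916 -0.2601  0.2072]
294 [ 0.4932 -0.2703  0.1964]
302 [ 0.4948 -0.2807  0.1865]
310 [ 0.4967 -0.2935  0.1734]
318 [ 0.499  -0.3085  0.1582]
326 [ 0.5019 -0.3272  0.1387]
334 [ 5.182e-01 -4.271e-01  5.000e-04]
```

View pics/wrist19.png

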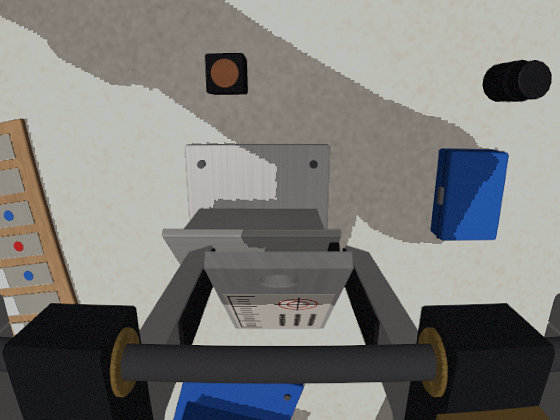

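Emit:
step_arm:
  moves:
    - {"delta_pos": [0,-0.01,-0.03],"roll": 0}
    - {"delta_pos": [0,-0.02,-0.03],"roll": 0}
    - {"delta_pos": [0,-0.02,-0.01],"roll": 0}
    - {"delta_pos": [0,0,0],"roll": 0}
    - {"delta_pos": [0,0,0],"roll": 0}

```text
time: 25.32
tcp_pos: [0.4796, -0.2041, 0.2646]
tool_rot: [-180.0, 0.1, 6.6]
wrist_force: [-0.5, 0.3, -2.7]
grip_width: 0.7
```

Emit:
step_arm:
  moves:
    - {"delta_pos": [0,0,0],"roll": 0}
    - {"delta_pos": [0,0,0],"roll": 0}
    - {"delta_pos": [0,0,0],"roll": 0}
    - {"delta_pos": [0,0,0],"roll": 0}
  newtons: 6

```text
time: 25.82
tcp_pos: [0.4801, -0.2039, 0.2657]
tool_rot: [-180.0, 0.0, 6.6]
wrist_force: [0.0, 1.1, -2.0]
grip_width: 0.7
```

```bash
python3 - <<'E'
from h import *
where()
c=snap('wrist','20'); P=cloud(c)
for v in range(160,340,10): print(v,P[v,290].round(4))
E
```

```text
rest Y 0.1265 l 0.0387 z 0.2657 F [ 0.   1.1 -2. ]
160 [ 0.4911 -0.1857  0.0008]
170 [ 0.4926 -0.1978  0.0008]
180 [ 0.4939 -0.209   0.0058]
190 [ 0.4949 -0.2195  0.0136]
200 [ 0.4965 -0.2318  0.0132]
210 [ 0.498  -0.2441  0.0133]
220 [ 0.4995 -0.2566  0.0134]
230 [ 0.5011 -0.2695  0.0132]
240 [ 0.5007 -0.2723  0.0409]
250 [ 0.4997 -0.272   0.0732]
260 [ 0.4831 -0.1894  0.2948]
270 [ 0.4836 -0.1937  0.2957]
280 [ 0.4861 -0.2087  0.2749]
290 [ 0.4905 -0.2353  0.2345]
300 [ 5.143e-01 -3.727e-01 -4.000e-04]
310 [ 0.5161 -0.3872  0.0009]
320 [ 5.182e-01 -4.035e-01 -3.000e-04]
330 [ 0.5201 -0.4186  0.0008]
```

View pics/wrist20.png

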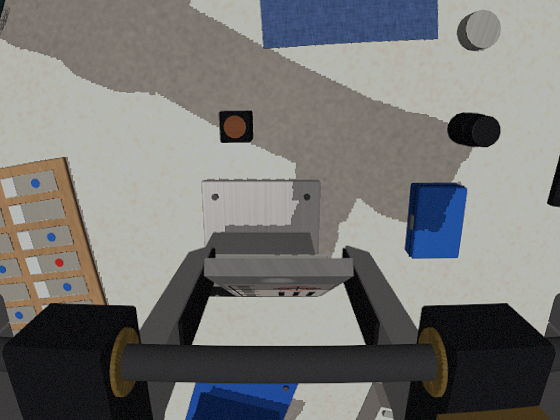

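Emit:
step_arm:
  moves:
    - {"delta_pos": [0,0,0],"roll": 0}
    - {"delta_pos": [0,0,0],"roll": 0}
    - {"delta_pos": [0,0,0],"roll": 0}
    - {"delta_pos": [0,0,0],"roll": 0}
  newtons: 4

```text
time: 26.38
tcp_pos: [0.4801, -0.2038, 0.2657]
tool_rot: [-180.0, 0.0, 6.6]
wrist_force: [0.2, 0.5, -2.0]
grip_width: 0.701
```

```bash
cat >>h.py <<'E'
def col(tag,u=290,v0=150,v1=340,st=8,zmin=.03):
    c=snap('wrist',tag); P=cloud(c)
    from plant import bot
    o=bot.get_obs(); Rm=R.from_euler('xyz',o['tool_rot'],degrees=True).as_matrix()
    print('tcp',o['tcp_pos'].round(4),o['tool_rot'].round(2),'F',o['wrist_force'].round(1))
    for v in range(v0,v1,st):
        if P[v,u,2]>zmin: print(v,P[v,u].round(4),'tool',(Rm.T@(P[v,u]-o['tcp_pos'])).round(4))
E
python3 - <<'E'
from h import *
col('21')
E
```

```text
tcp [ 0.4801 -0.2038  0.2657] [-179.99    0.      6.61] F [ 0.6 -1.  -3. ]
238 [ 0.501  -0.2726  0.0333] tool [0.0128 0.0708 0.2324]
246 [ 0.5002 -0.2725  0.0597] tool [0.0121 0.0706 0.206 ]
254 [ 0.4995 -0.2723  0.0836] tool [0.0114 0.0704 0.1821]
262 [ 0.4853 -0.201   0.2698] tool [ 0.0055 -0.0021 -0.0041]
270 [ 0.4837 -0.1942  0.2944] tool [ 0.0047 -0.009  -0.0287]
278 [ 0.4841 -0.1973  0.2962] tool [ 0.0047 -0.006  -0.0304]
286 [ 0.5073 -0.3269  0.0489] tool [0.0128 0.1254 0.2168]
294 [ 0.5081 -0.3346  0.0541] tool [0.0127 0.1332 0.2116]
```

View pics/wrist21.png

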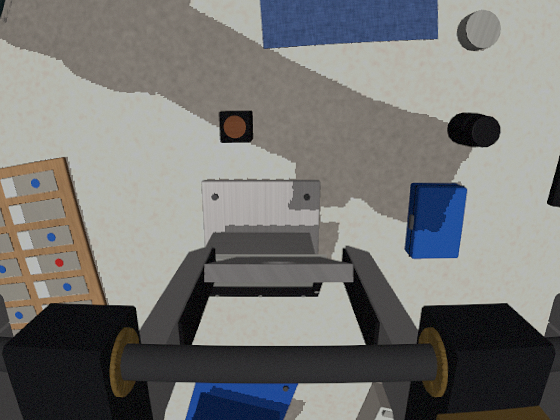

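Emit:
step_arm:
  moves:
    - {"delta_pos": [0,0,0],"roll": 0}
    - {"delta_pos": [0,0,0],"roll": 0}
    - {"delta_pos": [0,0,0],"roll": 0}
    - {"delta_pos": [0,0,0],"roll": 0}
  newtons: 3

```text
time: 26.92
tcp_pos: [0.4801, -0.2038, 0.2657]
tool_rot: [-180.0, 0.0, 6.6]
wrist_force: [0.1, -0.9, -3.3]
grip_width: 0.703
```

```bash
python3 - <<'E'
from h import *
col('22',st=3,zmin=.15)
E
```

```text
tcp [ 0.4801 -0.2038  0.2657] [-180.      0.      6.61] F [ 0.  -0.4 -1.5]
243 [ 0.4908 -0.2247  0.1787] tool [0.0083 0.022  0.0871]
246 [ 0.4895 -0.2187  0.2008] tool [0.0076 0.0159 0.0649]
249 [ 0.4882 -0.2131  0.2208] tool [0.007  0.0102 0.0449]
252 [ 0.4872 -0.209   0.2362] tool [0.0065 0.006  0.0295]
255 [ 0.4862 -0.2046  0.2519] tool [0.006  0.0015 0.0139]
258 [ 0.4855 -0.2017  0.2631] tool [ 0.0057 -0.0015  0.0027]
261 [ 0.4851 -0.2     0.271 ] tool [ 0.0054 -0.0032 -0.0053]
264 [ 0.4839 -0.1943  0.2877] tool [ 0.0049 -0.009  -0.022 ]
267 [ 0.4837 -0.1934  0.2931] tool [ 0.0048 -0.0099 -0.0273]
270 [ 0.4837 -0.1942  0.2944] tool [ 0.0047 -0.0091 -0.0287]
273 [ 0.4839 -0.1957  0.2943] tool [ 0.0047 -0.0076 -0.0286]
276 [ 0.4841 -0.1973  0.294 ] tool [ 0.0048 -0.006  -0.0283]
279 [ 0.4842 -0.1982  0.2953] tool [ 0.0047 -0.0051 -0.0296]
282 [ 0.4844 -0.1996  0.2955] tool [ 0.0047 -0.0037 -0.0297]
```

View pics/wrist22.png

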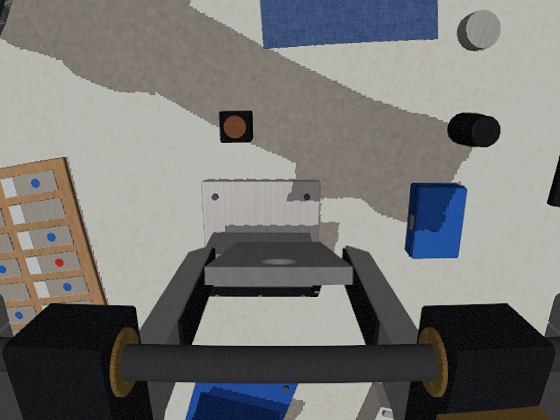

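```bash
python3 - <<'E'
from h import *
go(.4472,.2408,.30,-8.6)
E
```

```text
t 26.98 tcp [ 0.4801 -0.2038  0.2657] rot [-180.      0.      6.61] F [ 0.  -0.4 -1.5] w 66.0
tool delta [ 0.0185 -0.4454 -0.0342] norm 0.447 ('roll', np.float64(0.2655))
```

Emit:
step_arm:
  moves:
    - {"delta_pos": [0,0,0],"roll": 0}
    - {"delta_pos": [0.001,-0.015,-0.01],"roll": 0}
    - {"delta_pos": [0.0015,-0.03,-0.015],"roll": 0}
    - {"delta_pos": [0.002,-0.04,-0.009],"roll": 0}
    - {"delta_pos": [0.002,-0.045,0],"roll": 0}
    - {"delta_pos": [0.002,-0.05,0],"roll": 0}
    - {"delta_pos": [0.002,-0.05,0],"roll": 0}
    - {"delta_pos": [0.002,-0.05,0],"roll": 0}
  newtons: 12

```text
time: 27.98
tcp_pos: [0.4595, 0.0783, 0.3006]
tool_rot: [180.0, -0.1, 6.6]
wrist_force: [0.7, -0.4, -1.7]
grip_width: 0.7
```

Emit:
step_arm:
  moves:
    - {"delta_pos": [0.002,-0.05,0],"roll": 0}
    - {"delta_pos": [0.002,-0.045,0],"roll": 0}
    - {"delta_pos": [0.002,-0.035,0],"roll": 0}
    - {"delta_pos": [0,-0.025,0],"roll": 0.06}
    - {"delta_pos": [0,-0.01,0],"roll": 0.1}
    - {"delta_pos": [0,0,0],"roll": 0.1055}
    - {"delta_pos": [0,0,0],"roll": 0}
    - {"delta_pos": [0,0,0],"roll": 0}

```text
time: 28.98
tcp_pos: [0.4476, 0.2407, 0.3001]
tool_rot: [-180.0, -0.0, -8.4]
wrist_force: [0.7, 0.2, -2.0]
grip_width: 0.699
```

```bash
python3 - <<'E'
from h import *
go(.4472,.2408,.25,-8.6)
col('23',st=4,zmin=.2)
E
```

```text
t 28.98 tcp [0.4476 0.2407 0.3001] rot [-1.80e+02 -3.00e-02 -8.45e+00] F [ 0.7  0.2 -2. ] w 65.7
tool delta [-0.0004 -0.0001  0.0501] norm 0.05 ('roll', np.float64(0.0026))
tcp [0.4476 0.2405 0.3   ] [-1.80e+02 -2.00e-02 -8.48e+00] F [ 0.2  0.6 -1.8]
242 [0.4524 0.2152 0.2049] tool [0.0084 0.0243 0.0951]
246 [0.4527 0.2237 0.2351] tool [0.0075 0.016  0.0649]
250 [0.453  0.2309 0.2605] tool [0.0067 0.0088 0.0395]
254 [0.4531 0.2362 0.2799] tool [0.0061 0.0035 0.0201]
258 [0.4533 0.241  0.297 ] tool [ 0.0055 -0.0012  0.0031]
262 [0.4532 0.242  0.3046] tool [ 0.0053 -0.0023 -0.0046]
266 [0.4537 0.2497 0.3266] tool [ 0.0046 -0.01   -0.0266]
270 [0.4534 0.2487 0.3285] tool [ 0.0045 -0.0089 -0.0285]
274 [0.4532 0.2465 0.328 ] tool [ 0.0046 -0.0067 -0.028 ]
278 [0.4529 0.2453 0.3295] tool [ 0.0046 -0.0055 -0.0294]
282 [0.4527 0.2434 0.3296] tool [ 0.0046 -0.0036 -0.0296]
```

View pics/wrist23.png

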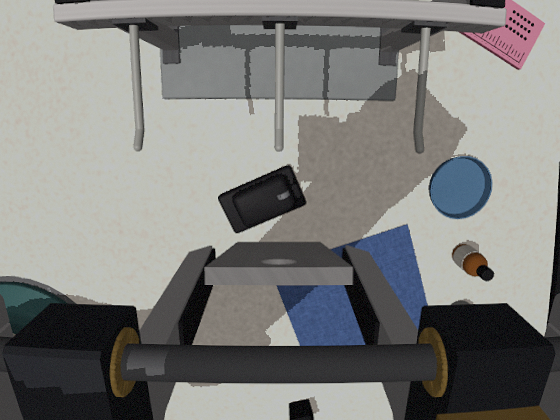

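```bash
cat > hk.py <<'E'
from h import *
def hook(tag,us=(265,295)):
    c=load('wrist'+tag); P=cloud(c)
    from plant import bot
    o=bot.get_obs(); Rm=R.from_euler('xyz',o['tool_rot'],degrees=True).as_matrix()
    T=(P-o['tcp_pos'])@Rm
    m=(P[...,2]>.222)&(P[...,2]<.242)&(P[...,1]<.372)&(P[...,1]>.28); m[:,:us[0]]=0;m[:,us[1]:]=0
    st=m&(P[...,2]<.2295)
    q=T[st]; vx,vy,x0,y0=cv2.fitLine((q[:,:2]*1000).astype(np.float32),cv2.DIST_HUBER,0,.01,.01).ravel()
    print('wire tool line: x at y0',x0,y0,'slope dx/dy',vx/vy,'z',np.median(q[:,2]),'worldz',np.median(P[st][:,2]))
    print('tip: min world y pts', P[m][np.argsort(P[m][:,1])[:6]].mean(0),T[m][np.argsort(-T[m][:,1])[:6]].mean(0))
hook
E
python3 - <<'E'
from hk import *
hook('23')
c=load('wrist23'); crop(c,(200,230,360,290),5,'pics/w23.png'); P=cloud(c)
from plant import bot
o=bot.get_obs(); Rm=R.from_euler('xyz',o['tool_rot'],degrees=True).as_matrix()
T=(P-o['tcp_pos'])@Rm
row=T[272]; i=[u for u in range(190,380) if abs(row[u,2]+.0285)<.004]; print(i[0],i[-1],row[i[0]],row[i[-1]])
E
```

```text
wire tool line: x at y0 -0.26466188 -97.653984 slope dx/dy -0.0007106822 z 0.07271355489439418 worldz 0.22731603899242533
tip: min world y pts [0.45483901 0.29055144 0.23304451] [-0.00061018 -0.05052128  0.06699656]
195 378 [-0.03685998 -0.00966786 -0.03249032] [ 0.04288414 -0.00947971 -0.03219762]
```

View pics/w23.png

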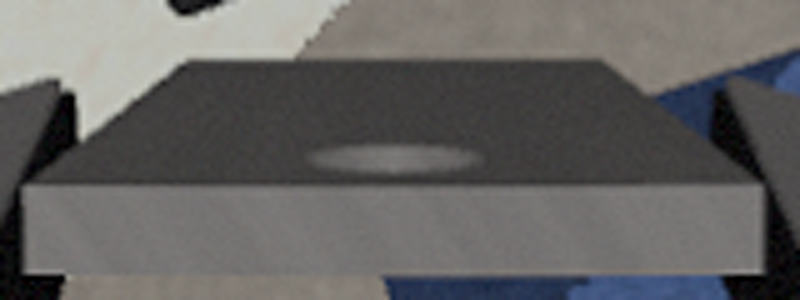

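Emit:
step_arm:
  moves:
    - {"delta_pos": [0,0,0.02],"roll": 0.002}
    - {"delta_pos": [0,0,0.03],"roll": 0}
    - {"delta_pos": [0,0,0.02],"roll": 0}
    - {"delta_pos": [0,-0.006,0.0106],"roll": 0}
    - {"delta_pos": [0,-0.012,0],"roll": 0}
    - {"delta_pos": [0,-0.012,0],"roll": 0}
    - {"delta_pos": [0,0,0],"roll": 0}
    - {"delta_pos": [0,0,0],"roll": 0}

```text
time: 30.02
tcp_pos: [0.4524, 0.2702, 0.2194]
tool_rot: [-180.0, -0.0, -8.7]
wrist_force: [-0.2, -0.3, -2.3]
grip_width: 0.703
```

```bash
python3 - <<'E'
from hk import *
go(.4472,.2408,.2194,-8.6)
col('24',u=300,st=4,zmin=.12)
hook('24')
d=snap('side','24'); u,v=proj(d,[.455,.29,.23])[0].astype(int); print(u,v); crop(d,(u-50,v-50,u+50,v+50),6,'pics/s24.png')
E
```

```text
t 30.02 tcp [0.4524 0.2702 0.2194] rot [-1.7999e+02 -1.0000e-02 -8.7000e+00] F [-0.2 -0.3 -2.3] w 66.1
tool delta [-0.0007  0.0298 -0.    ] norm 0.03 ('roll', np.float64(-0.0017))
tcp [0.4524 0.2699 0.2193] [ 1.80e+02 -1.00e-02 -8.72e+00] F [-0.4  0.6 -3.2]
242 [0.4649 0.2434 0.1239] tool [0.0164 0.0243 0.0955]
246 [0.4644 0.2524 0.1554] tool [0.0145 0.0154 0.0639]
250 [0.464  0.2594 0.1801] tool [0.013  0.0086 0.0393]
254 [0.4637 0.2652 0.2003] tool [0.0118 0.003  0.0191]
258 [0.4634 0.2712 0.2201] tool [ 0.0107 -0.003  -0.0007]
262 [0.4632 0.2753 0.2344] tool [ 0.0098 -0.007  -0.015 ]
266 [0.463  0.2782 0.2453] tool [ 0.0092 -0.0098 -0.026 ]
270 [0.4627 0.2773 0.2474] tool [ 0.0091 -0.0088 -0.028 ]
274 [0.4625 0.2756 0.248 ] tool [ 0.0091 -0.0071 -0.0286]
278 [0.4622 0.2741 0.249 ] tool [ 0.009  -0.0057 -0.0296]
282 [0.462  0.2721 0.2487] tool [ 0.0091 -0.0036 -0.0293]
wire tool line: x at y0 -0.70212626 -68.10308 slope dx/dy -0.001100497 z -0.008075248465734722 worldz 0.22741773746962665
tip: min world y pts [0.45465523 0.29079399 0.2332349 ] [-0.00096045 -0.02097766 -0.01389048]
280 335
```

View pics/wrist24.png

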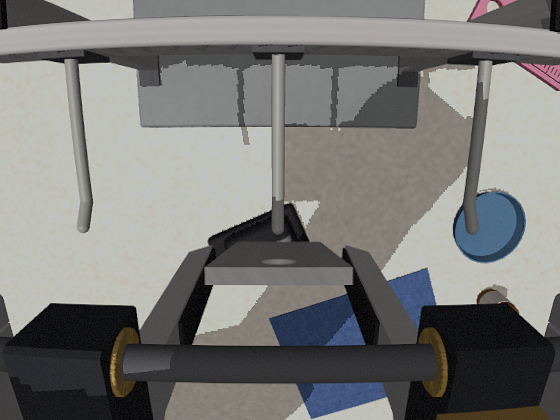

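View pics/s24.png

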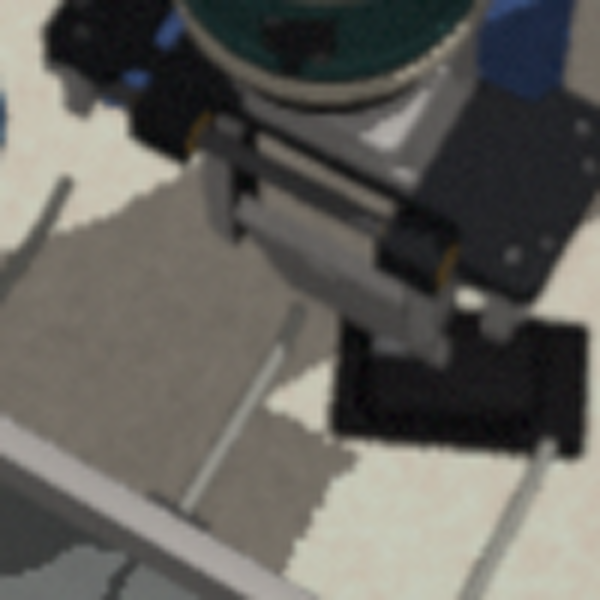

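Emit:
step_arm:
  moves:
    - {"delta_pos": [-0.0007,-0.006,0],"roll": 0}
    - {"delta_pos": [0,-0.006,0],"roll": 0}
    - {"delta_pos": [0,-0.006,0],"roll": 0}
    - {"delta_pos": [0,0,0],"roll": 0}

```text
time: 30.62
tcp_pos: [0.4543, 0.2886, 0.2191]
tool_rot: [-180.0, 0.0, -8.7]
wrist_force: [-0.4, 0.6, -2.2]
grip_width: 0.701
```

Emit:
step_arm:
  moves:
    - {"delta_pos": [0,-0.004,0.001],"roll": 0}
    - {"delta_pos": [0,-0.004,0.0018],"roll": 0}
    - {"delta_pos": [0,0,0],"roll": 0}

```text
time: 31.0
tcp_pos: [0.4555, 0.2962, 0.2162]
tool_rot: [-180.0, 0.0, -8.7]
wrist_force: [-0.6, 0.1, -2.4]
grip_width: 0.697
```

```bash
python3 - <<'E'
from hk import *
go(.4472,.2408,.2194,-8.6)
c=snap('wrist','25'); crop(c,(200,180,360,290),5,'pics/w25.png')
d=snap('side','25'); crop(d,(250,180,350,280),6,'pics/s25.png')
E
```

```text
t 31.0 tcp [0.4555 0.2962 0.2162] rot [-1.80e+02  2.00e-02 -8.69e+00] F [-0.6  0.1 -2.4] w 65.6
tool delta [ 0.0002  0.056  -0.0032] norm 0.056 ('roll', np.float64(-0.0016))
```

View pics/w25.png

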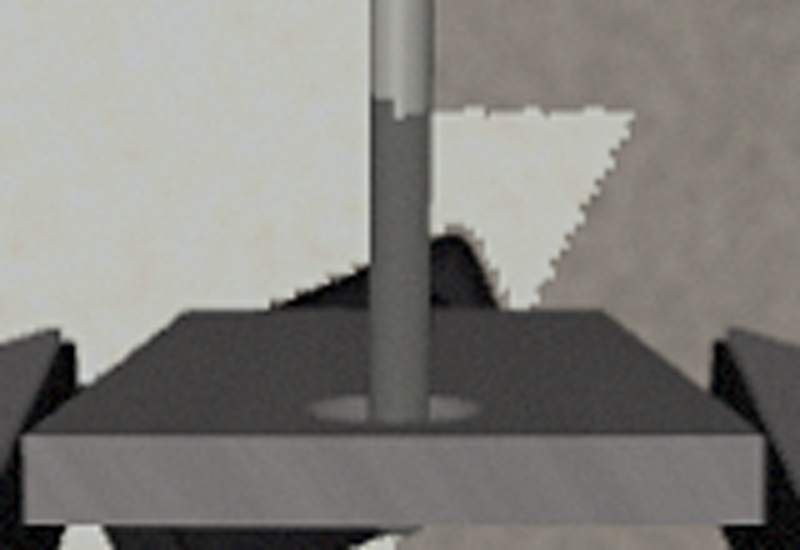

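Emit:
step_arm:
  moves:
    - {"delta_pos": [0,-0.004,0.0018],"roll": 0}
    - {"delta_pos": [0,-0.004,0.0015],"roll": 0}
    - {"delta_pos": [0,-0.005,0],"roll": 0}
    - {"delta_pos": [0,-0.006,0],"roll": 0}
    - {"delta_pos": [0,-0.006,0],"roll": 0}
    - {"delta_pos": [0,-0.005,0],"roll": 0}
    - {"delta_pos": [0,0,0],"roll": 0}

```text
time: 31.98
tcp_pos: [0.4601, 0.326, 0.213]
tool_rot: [-180.0, 0.0, -8.7]
wrist_force: [-0.6, -0.7, -2.3]
grip_width: 0.699
```

```bash
python3 - <<'E'
from hk import *
go(.4472,.2408,.2194,-8.6)
c=snap('wrist','26'); crop(c,(200,130,360,290),4,'pics/w26.png')
d=snap('side','26'); crop(d,(240,180,340,280),6,'pics/s26.png')
E
```

```text
t 31.98 tcp [0.4601 0.326  0.213 ] rot [-1.7999e+02  1.0000e-02 -8.6800e+00] F [-0.6 -0.7 -2.3] w 65.7
tool delta [ 0.0001  0.0861 -0.0064] norm 0.086 ('roll', np.float64(-0.0014))
```

View pics/w26.png

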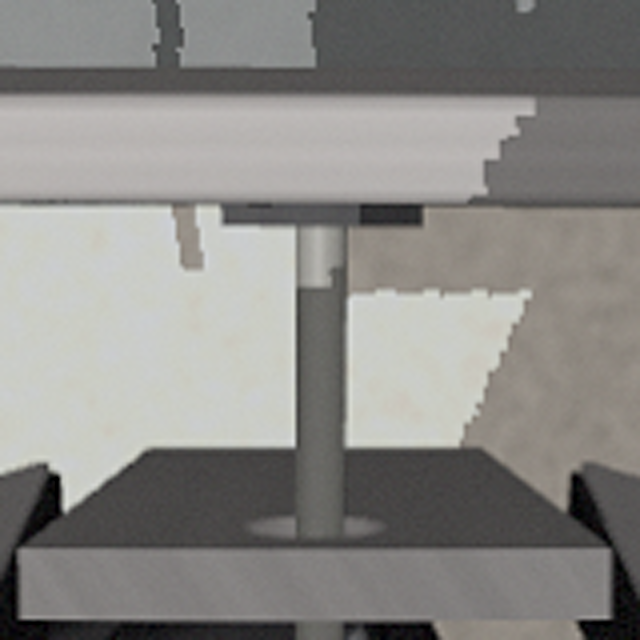

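View pics/s26.png

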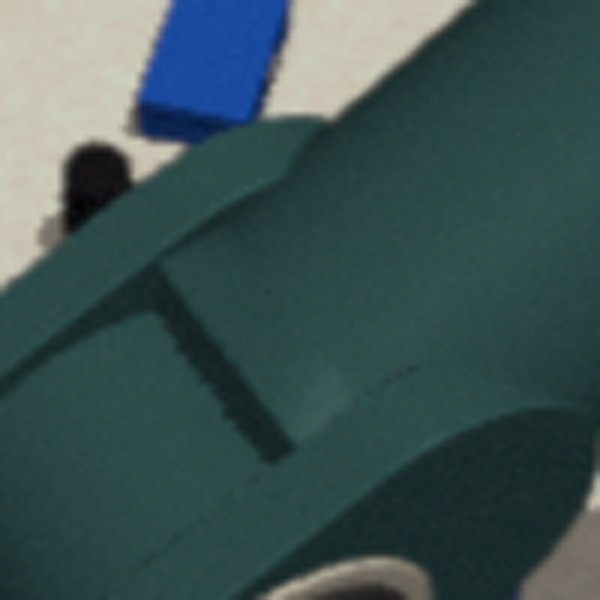

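Emit:
step_arm:
  moves:
    - {"delta_pos": [0,0,0.002],"roll": 0}
    - {"delta_pos": [0,0,0.0015],"roll": 0}
    - {"delta_pos": [0,0,0.001],"roll": 0}
    - {"delta_pos": [0,0,0],"roll": 0}
    - {"delta_pos": [0,0,0],"roll": 0}

```text
time: 32.7
tcp_pos: [0.4602, 0.3256, 0.2086]
tool_rot: [-180.0, 0.0, -8.7]
wrist_force: [-0.5, -0.4, -2.1]
grip_width: 0.699
```

Emit:
step_arm:
  moves:
    - {"delta_pos": [0,0,0],"roll": 0}
    - {"delta_pos": [0,0,0],"roll": 0}
    - {"delta_pos": [0,0,0],"roll": 0}
  newtons: 3

```text
time: 33.08
tcp_pos: [0.4602, 0.3256, 0.2086]
tool_rot: [-180.0, 0.0, -8.7]
wrist_force: [-0.0, 0.8, -3.4]
grip_width: 0.703
```

```bash
python3 - <<'E'
from hk import *
go(.4472,.2408,.2194,-8.6)
c=snap('wrist','27'); crop(c,(200,130,360,290),4,'pics/w27.png')
E
```

```text
t 33.08 tcp [0.4602 0.3256 0.2086] rot [-180.      0.     -8.71] F [-0.   0.8 -3.4] w 66.1
tool delta [ 0.      0.0857 -0.0108] norm 0.086 ('roll', np.float64(-0.002))
```

View pics/w27.png

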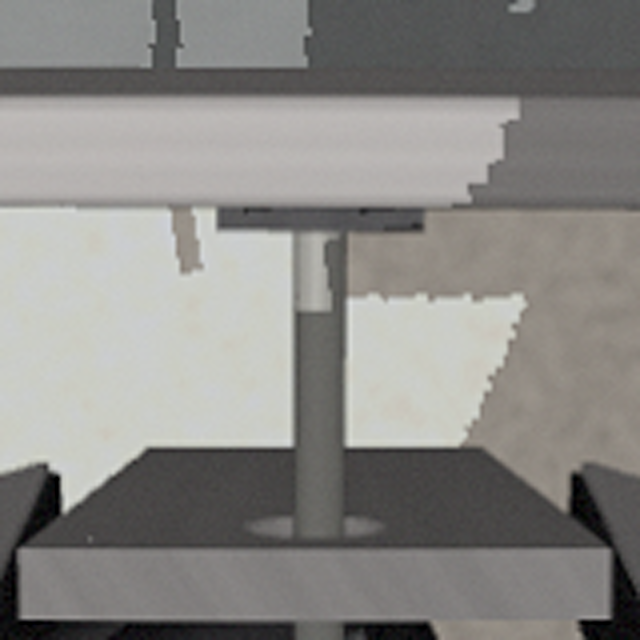

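Emit:
step_arm:
  moves:
    - {"delta_pos": [0,0,0.001],"roll": 0}
    - {"delta_pos": [0,0,0.001],"roll": 0}
    - {"delta_pos": [0,0,0],"roll": 0}
    - {"delta_pos": [0,0,0],"roll": 0}

```text
time: 33.62
tcp_pos: [0.4602, 0.3257, 0.2067]
tool_rot: [-180.0, -0.0, -8.7]
wrist_force: [0.4, 1.5, 1.3]
grip_width: 0.701
```

Emit:
step_arm:
  moves:
    - {"delta_pos": [0,0,0.001],"roll": 0}
    - {"delta_pos": [0,0,0],"roll": 0}
    - {"delta_pos": [0,0,0],"roll": 0}

```text
time: 34.0
tcp_pos: [0.4602, 0.3256, 0.2056]
tool_rot: [-180.0, -0.0, -8.7]
wrist_force: [0.1, 1.6, 2.7]
grip_width: 0.7
```

Emit:
step_arm:
  moves:
    - {"delta_pos": [0,0,0],"roll": 0}
    - {"delta_pos": [0,0,0],"roll": 0}
    - {"delta_pos": [0,0,0],"roll": 0}
    - {"delta_pos": [0,0,0],"roll": 0}
    - {"delta_pos": [0,0,0],"roll": 0}
    - {"delta_pos": [0,0,0],"roll": 0}
    - {"delta_pos": [0,0,0],"roll": 0}
    - {"delta_pos": [0,0,0],"roll": 0}
  grip: 0

```text
time: 35.0
tcp_pos: [0.4602, 0.3256, 0.2056]
tool_rot: [-180.0, 0.0, -8.7]
wrist_force: [0.3, -0.2, -0.1]
grip_width: 1.004
```

```bash
python3 - <<'E'
from hk import *
col('28',u=300,st=4,zmin=.12)
E
```

```text
tcp [0.4602 0.3255 0.2055] [-1.80e+02  1.00e-02 -8.72e+00] F [-0.4  0.8 -0.4]
150 [0.4783 0.3835 0.2196] tool [ 0.0091 -0.06   -0.0141]
154 [0.4775 0.3835 0.2332] tool [ 0.0084 -0.06   -0.0277]
158 [0.4772 0.3824 0.2368] tool [ 0.0082 -0.0588 -0.0312]
162 [0.4769 0.3808 0.2366] tool [ 0.0082 -0.0572 -0.0311]
166 [0.4767 0.3792 0.2364] tool [ 0.0083 -0.0555 -0.0309]
170 [0.4765 0.3776 0.2367] tool [ 0.0083 -0.0539 -0.0312]
174 [0.4763 0.3758 0.2354] tool [ 0.0084 -0.0521 -0.0299]
178 [0.4761 0.3742 0.2361] tool [ 0.0083 -0.0505 -0.0305]
182 [0.4758 0.3726 0.2363] tool [ 0.0084 -0.0489 -0.0307]
186 [0.4757 0.3705 0.234 ] tool [ 0.0085 -0.0468 -0.0284]
206 [0.4765 0.3309 0.1208] tool [ 0.0153 -0.0078  0.0847]
210 [0.4759 0.3312 0.1325] tool [ 0.0147 -0.008   0.0731]
214 [0.4753 0.3313 0.1426] tool [ 0.0141 -0.008   0.063 ]
218 [0.4748 0.331  0.1507] tool [ 0.0137 -0.0076  0.0548]
222 [0.4743 0.3313 0.1602] tool [ 0.0131 -0.0078  0.0454]
226 [0.4739 0.3311 0.1676] tool [ 0.0127 -0.0076  0.0379]
230 [0.4735 0.3309 0.1746] tool [ 0.0124 -0.0074  0.031 ]
234 [0.4731 0.3311 0.182 ] tool [ 0.012  -0.0074  0.0236]
238 [0.4727 0.3312 0.189 ] tool [ 0.0116 -0.0075  0.0166]
242 [0.4724 0.3316 0.1962] tool [ 0.0112 -0.0079  0.0093]
246 [0.4721 0.3315 0.2017] tool [ 0.0109 -0.0077  0.0038]
250 [0.4718 0.3314 0.2071] tool [ 0.0106 -0.0076 -0.0016]
254 [0.4715 0.3317 0.2131] tool [ 0.0102 -0.0078 -0.0076]
258 [0.4712 0.3316 0.2178] tool [ 0.01   -0.0077 -0.0123]
262 [0.4709 0.3317 0.2228] tool [ 0.0097 -0.0078 -0.0172]
266 [0.4707 0.3316 0.2269] tool [ 0.0095 -0.0076 -0.0214]
270 [0.4705 0.3323 0.2327] tool [ 0.0092 -0.0082 -0.0272]
274 [0.4702 0.332  0.2362] tool [ 0.009  -0.0079 -0.0307]
278 [0.47   0.3304 0.2369] tool [ 0.009  -0.0063 -0.0313]
282 [0.4697 0.3282 0.2364] tool [ 0.009  -0.0041 -0.0308]
286 [0.4695 0.3263 0.2363] tool [ 0.0091 -0.0021 -0.0308]
290 [0.4692 0.3247 0.2371] tool [ 0.0091 -0.0006 -0.0315]
```

View pics/wrist28.png

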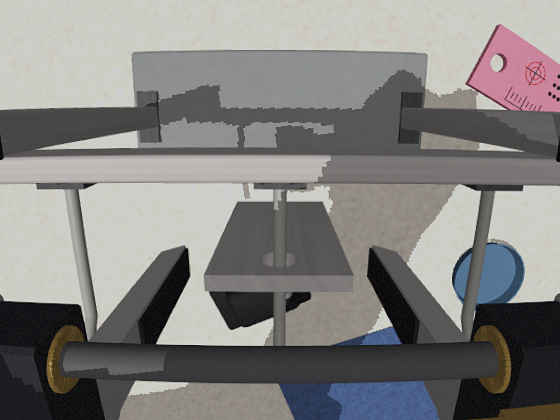

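Emit:
step_arm:
  moves:
    - {"delta_pos": [0,0,-0.015],"roll": 0}
    - {"delta_pos": [0,0,-0.03],"roll": 0}
    - {"delta_pos": [0,0,-0.04],"roll": 0}
    - {"delta_pos": [0,0.02,-0.04],"roll": 0}
    - {"delta_pos": [0,0.05,-0.02],"roll": 0}
    - {"delta_pos": [0,0.055,0],"roll": 0}
    - {"delta_pos": [0,0.055,0],"roll": 0}
    - {"delta_pos": [0,0.055,0],"roll": 0}

```text
time: 36.05
tcp_pos: [0.424, 0.0919, 0.3517]
tool_rot: [-180.0, -0.1, -8.7]
wrist_force: [1.6, -0.3, -0.3]
grip_width: 1.003
```

Emit:
step_arm:
  moves:
    - {"delta_pos": [0,0.04,0],"roll": 0}
    - {"delta_pos": [0,0.02,0],"roll": 0}
    - {"delta_pos": [0,0,0],"roll": 0}
    - {"delta_pos": [0,0,0],"roll": 0}

```text
time: 36.55
tcp_pos: [0.4156, 0.035, 0.3511]
tool_rot: [-180.0, -0.0, -8.6]
wrist_force: [0.3, -0.4, -0.4]
grip_width: 0.999
```

```bash
python3 - <<'E'
from h import *
snap('top','29');snap('wrist','29'); d=snap('side','29')
crop(d,(130,150,390,420),2.2,'pics/s29.png'); crop(load('top29'),(100,170,380,310),2.8,'pics/t29.png')
E
```

```text
(no output)
```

View pics/s29.png

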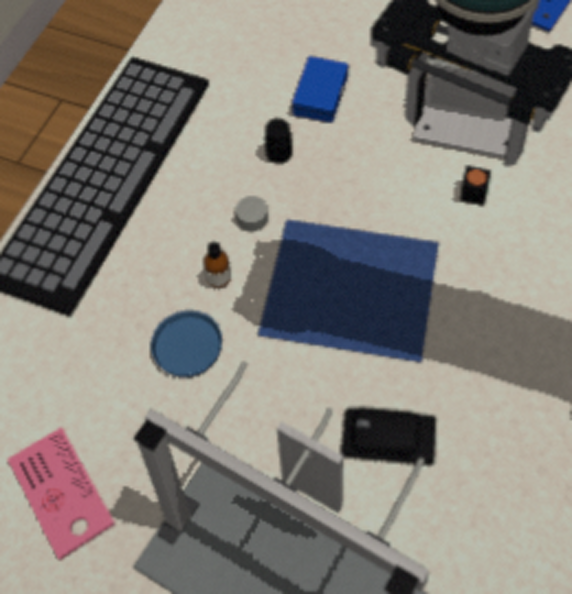

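View pics/t29.png

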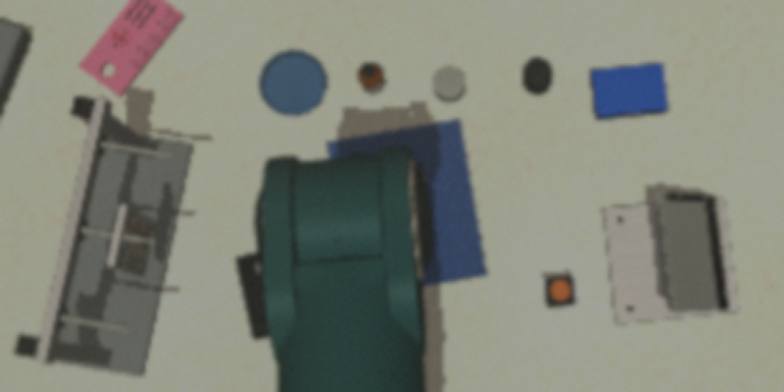

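View pics/wrist29.png

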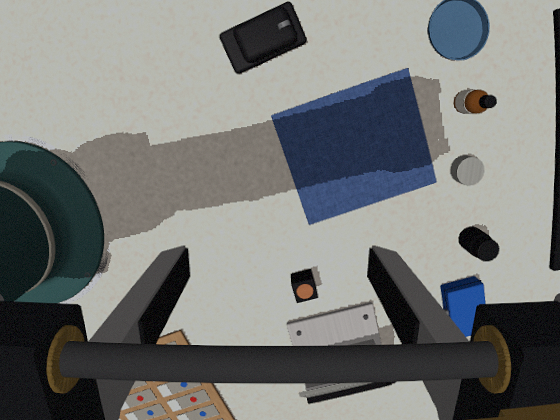

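The plate hangs on the middle hook. The side crop puts it near (310,470), bare face to the rail, and the top crop shows it square on the hook near (120,235). The dish, bottle, stub, canister, slide box, filter cube and mouse are all where they started, and the arm is clear.

```bash
python3 -c "
from plant import bot
print(bot.finish_job())"
```

```text
the job is handed in; nothing more can be done
None
```

I laid the plate on the grey rest, slid it home into the corner and let go. I then took it up again, hung it by its hole on the middle hook, and handed the job in at about 37 s.

**On the rest:** I pushed the plate against the fence with about 5 N before letting go. With the gripper away, its lower corners sat on the predicted home position. Its upper left corner was about 1.5 pixels (0.8 mm) off.

**On the hook:**
- After release the plate hung vertical, with its top edge at 0.2365 m against an expected 0.237 m, and the wire ran through the hole about at the seat.
- The bare face pointed to the rail, so the graduated face points outward. I inferred that from the back-side views and did not see the graduated face directly once it was hung.
- The final top, side and wrist pictures showed the other loose things in their starting places, by eye.

The highest wrist force I read was about 6 N. Nothing fell, and the gripper was clear of everything at hand-in. No check failed.

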